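Rack the bundling rods by thickness

ROBOT

A 6-joint arm with a two-finger parallel gripper is mounted at the origin on a cart in front of the work surface, level with it; the furniture and walls round the work are solid. World frame = base frame: x ahead of the robot, y to its left, z up, the work surface at z = 0. Lengths are in mm, angles in rad, forces in N, time in s.
With the tool pointing down it reaches from about 250 to 850 mm from the base axis. Payload 12.5 kg.
Tool frame: the origin (TCP) lies at the very end of the fingers, on their centre line; the grasp point (between the pads) lies 19 mm behind it; z points along the fingers, y is the direction in which the jaws open and shut (so a half turn about z gives the same grasp; the last joint's range is limited). The gripper opens to 93 mm and grips with 3 to 60 N. Pads are 15 mm wide; open, the fingers measure 128 mm over their backs; the gripper's body (75 mm by 188 mm) begins 65 mm behind the grasp point.
Start: joints at [1.263, 0.351, 1.652, -0, 1.139, -0.085], TCP at [121.497, 536.398, 218.633] pointing down, gripper open.
Joint ranges: [-2.75, 2.75], [-0.79, 2.1], [0.01, 2.65], [-1.57, 4.71], [0.07, 3.14], [-2.87, 2.87]. Speed limits (rad/s): [2.22, 2.22, 2.79, 3.14, 3.14, 3.14].

INTERFACE

Orientations are given as a 3x3 rotation matrix whose columns are the frame's x, y, z axes.
In Python, from workcell import robot gives the robot as it stands.
- The arm moves only by the tool jog_arm, never from a script. Its argument "plan" is a list of rows, each a list of 7 numbers: the finger opening in cm, from 0 to 9.3, then the shift along the tool's x, y, z in cm, then the turn, a rotation vector about the tool's x, y, z in rad. In form: [[hand, x, y, z, ax, ay, az], ...]. A call has 1 to 12 rows; each row shifts and turns the commanded pose from where the row before left it, along the tool's axes as they then stand; what a row does not reach is not made up. A row lasts 1/12 s, in which the tool goes at most 41.7 mm and 7.16 degrees, less where a joint would pass 70% of its speed; a pose out of reach is approached as far as the arm can. A call with a gripper value outside its range is refused whole. The fingers move at their own pace and stop on an object; "grip_force" is the grip in N (left out, the last holds). Time passes only in rows, so rows that do not move let the fingers close. It gives the time, the measured TCP pose, the force and the opening at its end, in the units of the state.
- robot.observe(): the state, without advancing time (a new reading comes with each control period).
- robot.snapshot(name): name is "side" or "top" or "wrist"; returns a dict with "frame" (400x640x3 uint8, red, green, blue), "intrinsics" (3x3 intrinsics, pixels), "xyz" and "rotation" of the camera in the world. Camera axes: x right, y down, z forward; pixel columns grow to the right and rows downward; lengths in mm; the calibration is good to about 2 mm. A picture is of the moment at which its call begins. There is no depth.
- robot.hand_in(): hands the job in, once; it reports no verdict.
The state is a dict: "clock": time; "q": joint angles; "qvel": joint speeds; "tau": joint torques, N m; "tool_pos": TCP position; "ee_rot": TCP orientation; "wrist_force": force on the tool from outside, world axes, zero at the start; "wrist_torque": the same for the moment, N m; "opening": finger opening in mm.
Only numpy, scipy, OpenCV 4.12 (cv2) and the standard library are available. Lean on these libraries where they do the work, as an engineer would, in place of code of your own. Each camera call takes 0.05 s, during which the arm holds its last target.

TASK

Put the four loose wooden bundling rods away on their rack so that they lie in order from thinnest to thickest: each in the saddle cut for its thickness, fully down in both forks and centred across them. Leave the red-lidded jar and the white pot standing where they are.

Things in the scene. Friction and masses are not known exactly. Their poses are not given: they have to be found in the camera images.
- rod_a: The thinnest of the four plain wooden rods: a round dowel 20 mm in diameter and 140 mm long, lying on the table and free to roll. Origin at the middle of the rod on its axis (10 mm above the table at the start); x runs along the rod, both ends are alike. y and z turn as it rolls.
- rod_b: The second thinnest of the four plain wooden rods: a round dowel 28 mm in diameter and 140 mm long, lying on the table and free to roll. Origin at the middle of the rod on its axis (14 mm above the table at the start); x runs along the rod, both ends are alike. y and z turn as it rolls.
- rod_c: The second thickest of the four plain wooden rods: a round dowel 38 mm in diameter and 140 mm long, lying on the table and free to roll. Origin at the middle of the rod on its axis (19 mm above the table at the start); x runs along the rod, both ends are alike. y and z turn as it rolls.
- rod_d: The thickest of the four plain wooden rods: a round dowel 50 mm in diameter and 140 mm long, lying on the table and free to roll. Origin at the middle of the rod on its axis (25 mm above the table at the start); x runs along the rod, both ends are alike. y and z turn as it rolls.
- saddle_a: Fixed rack saddle for the 20 mm rod: two wooden forks open to the top, 45 mm either side of its middle along x. Origin: middle of the seated rod, 52 mm above the table; x along the seated rod, z up. Notch 24 mm wide, flat floor 10 mm below the origin, flaring above the origin to 40 mm at the fork tops, 11 mm up. The four stand in a row, thin to thick along +y; the rack may be turned any way.
- saddle_b: Fixed rack saddle for the 28 mm rod: two wooden forks open to the top, 45 mm either side of its middle along x. Origin: middle of the seated rod, 52 mm above the table; x along the seated rod, z up. Notch 32 mm wide, flat floor 14 mm below the origin, flaring above the origin to 48 mm at the fork tops, 11 mm up. Forks are 14 mm thick; the free gap between the two is 76 mm along x.
- saddle_c: Fixed rack saddle for the 38 mm rod: two wooden forks open to the top, 45 mm either side of its middle along x. Origin: middle of the seated rod, 52 mm above the table; x along the seated rod, z up. Notch 42 mm wide, flat floor 19 mm below the origin, flaring above the origin to 58 mm at the fork tops, 11 mm up. A slat as wide as the rod joins the forks, its top 20 mm above the table.
- saddle_d: Fixed rack saddle for the 50 mm rod: two wooden forks open to the top, 45 mm either side of its middle along x. Origin: middle of the seated rod, 52 mm above the table; x along the seated rod, z up. Notch 54 mm wide, flat floor 25 mm below the origin, flaring above the origin to 70 mm at the fork tops, 11 mm up. Saddles are about 56, 65 and 76 mm apart, thin to thick; the rack is 306 x 124 mm.
- jar: Bystander: glass jar with a red lid, 65 mm wide, 97 mm tall, origin at the centre of its underside. Stands behind the work; leave it alone.
- pot: Bystander: low white screw-lid pot with a blue band, 69 mm wide, 41 mm tall, origin at the centre of its underside. Stands in front of the work; leave it alone.
Mind the look-alikes: they are no part of the job. Leave any orange look-alike of the rod_c alone.

How it is judged (in metres and radians):
At the end, for the whole second after the job is handed in: Every rod lies at rest in the saddle cut for its thickness: its middle within 15 mm (seen from above) of the saddle's middle and within 5 mm of the seated height, its length within 0.1 rad of the saddle's x (horizontal distance between rod_a and saddle_a below 0.015 m and z of rod_a in the frame of saddle_a between -0.005 and 0.005 m and angle between the x axis of rod_a and the x axis of saddle_a, either way round below 0.1 rad and linear speed of each of rod_a, rod_b, rod_c, rod_d below 0.02 m/s and angular speed of each of rod_a, rod_b, rod_c, rod_d below 0.3 rad/s and horizontal distance between rod_b and saddle_b below 0.015 m and z of rod_b in the frame of saddle_b between -0.005 and 0.005 m and angle between the x axis of rod_b and the x axis of saddle_b, either way round below 0.1 rad and horizontal distance between rod_c and saddle_c below 0.015 m and z of rod_c in the frame of saddle_c between -0.005 and 0.005 m and angle between the x axis of rod_c and the x axis of saddle_c, either way round below 0.1 rad and horizontal distance between rod_d and saddle_d below 0.015 m and z of rod_d in the frame of saddle_d between -0.005 and 0.005 m and angle between the x axis of rod_d and the x axis of saddle_d, either way round below 0.1 rad); the robot touches nothing.
It fails at once if the red-lidded jar is pushed more than 20 mm or tipped over (distance of jar from where it was at the start of the episode above 0.02 m or angle between jar's own z axis and vertical above 0.4 rad).
It fails at once if the white pot is pushed more than 20 mm or tipped over (distance of pot from where it was at the start of the episode above 0.02 m or angle between pot's own z axis and vertical above 0.4 rad).
It also fails if it takes over 115 s, if anything falls off the work surface, if the arm or the gripper's body presses on something with over 40 N, if the wrist force passes 120 N, or if a joint passes its speed limit or range.

## Working session

There is one attempt and no reset: what is moved stays moved. The work goes in short steps, Python scripts to look and compute and a tool call to move; the robot and the scene stay as the last step left them, time stands still between calls to the robot, and variables do not carry over. Pictures are saved under pics/ and viewed, and the job is handed in when it is done.

Besides the shell and the picture viewer there is one more tool, called after ">>>" by a JSON object that holds its "op" and its "data". jog_arm: Moves the arm, as the interface text tells. Its arguments: {"type":"object","properties":{"plan":{"type":"array"},"grip_force":{"type":"number"}},"required":["plan"]}

```bash
ls; mkdir -p pics; python3 - <<'E'
from workcell import robot
import cv2,json,numpy as np
print(robot.observe())
for n in ["top","side","wrist"]:
    s=robot.snapshot(n)
    cv2.imwrite(f"pics/{n}0.png",s["frame"][:,:,::-1])
    np.savez(f"{n}0.npz",**s)
    print(n,s["intrinsics"],s["xyz"],s["rotation"])
E
```

```text
pics
{'clock': 0.0, 'q': array([ 1.26343463e+00,  3.51246411e-01,  1.65244257e+00, -2.94520529e-05,
        1.13912481e+00, -8.45883742e-02]), 'qvel': array([-0.00080016,  0.00240814,  0.0003883 ,  0.00214882,  0.00115807,
       -0.00043758]), 'tau': array([ 3.06825896e-04, -4.97326577e+01, -2.85246545e+01,  6.98396098e-02,
        2.58632528e-02, -1.17803461e-04]), 'tool_pos': array([121.3804141 , 536.06732643, 218.0888455 ]), 'ee_rot': array([[-9.75291189e-01,  2.20923016e-01, -3.43950756e-04],
       [ 2.20923271e-01,  9.75290487e-01, -1.17199704e-03],
       [ 7.65307804e-05, -1.21902511e-03, -9.99999254e-01]]), 'wrist_force': array([-0.30574142,  0.43627896,  0.78412222]), 'wrist_torque': array([ 0.06455313, -0.06658328,  0.01898757]), 'opening': 93.12675139777937}
top [[405.5408114    0.         324.65649536]
 [  0.         405.5408114  203.78498413]
 [  0.           0.           1.        ]] [ 342.78340935   12.66816689 1313.01945047] [[-0.02590604 -0.98581915  0.1657995 ]
 [-0.99960095  0.02367726 -0.01540537]
 [ 0.01126123 -0.16613243 -0.98603915]]
side [[437.64014053   0.         327.05872939]
 [  0.         437.64014053 195.51738766]
 [  0.           0.           1.        ]] [   44.58178739 -1073.06815016   562.75310646] [[ 0.89674887 -0.18148807  0.40361312]
 [-0.44245192 -0.3495139   0.82587913]
 [-0.00881881 -0.91918557 -0.39372594]]
wrist [[318.35994376   0.         313.99324065]
 [  0.         318.35994376 204.78609479]
 [  0.           0.           1.        ]] [ 39.70932023 554.96280923 383.74688698] [[ 0.22155908  0.93123173  0.28934242]
 [ 0.97514533 -0.21104017 -0.06748059]
 [-0.00177719  0.29710185 -0.95484414]]
```

View pics/top0.png

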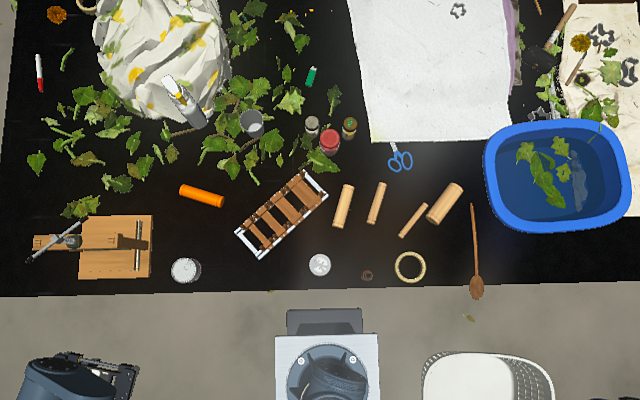

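View pics/side0.png

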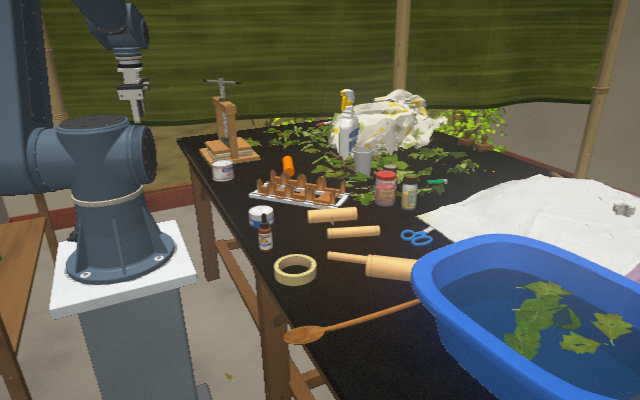

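View pics/wrist0.png

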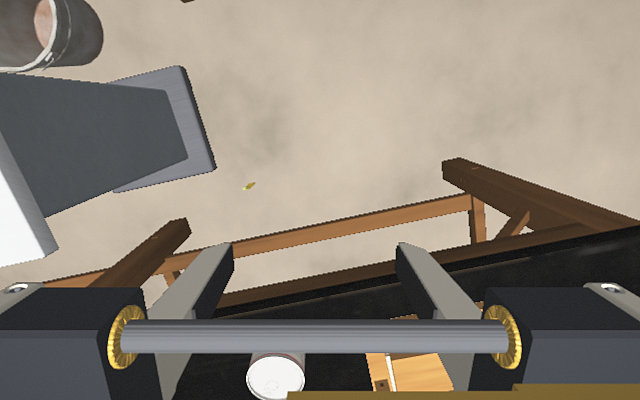

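```bash
python3 - <<'E'
import cv2
im=cv2.imread("pics/top0.png")
cv2.imwrite("pics/top0c.png",cv2.resize(im[120:290,225:480],None,fx=3.1,fy=3.1,interpolation=cv2.INTER_CUBIC))
im=cv2.imread("pics/side0.png")
cv2.imwrite("pics/side0c.png",cv2.resize(im[140:300,200:430],None,fx=3.4,fy=3.4,interpolation=cv2.INTER_CUBIC))
E
```

```text
(no output)
```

View pics/top0c.png

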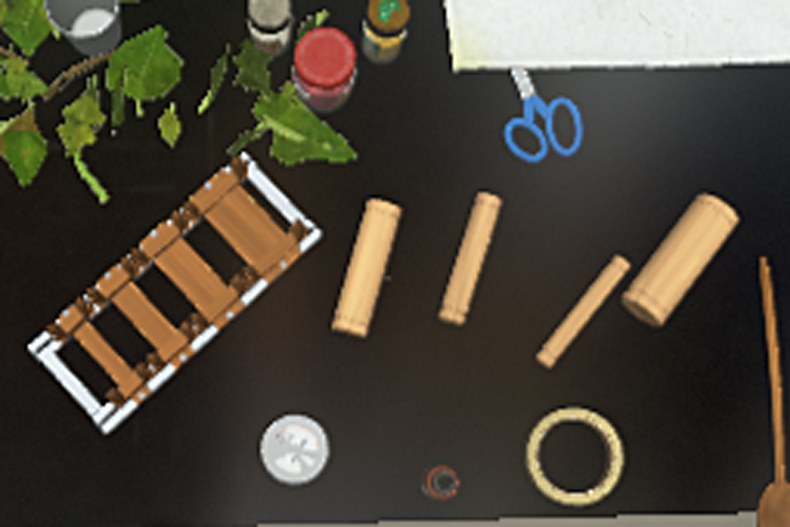

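View pics/side0c.png

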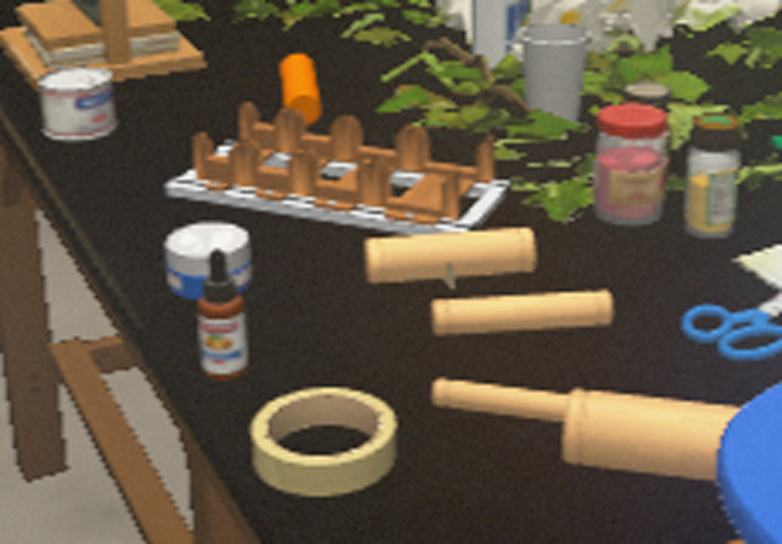

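```bash
cat > h.py <<'E'
import numpy as np,cv2
def load(n): return dict(np.load(n))
def ray(s,uv):
    uv=np.atleast_2d(np.asarray(uv,float)); K=s["intrinsics"]
    d=np.c_[(uv[:,0]-K[0,2])/K[0,0],(uv[:,1]-K[1,2])/K[1,1],np.ones(len(uv))]
    return d@s["rotation"].T
def toz(s,uv,z):
    d=ray(s,uv); c=s["xyz"]; t=(z-c[2])/d[:,2]
    return c+d*t[:,None]
def proj(s,P):
    p=(np.atleast_2d(P)-s["xyz"])@s["rotation"]; q=p@s["intrinsics"].T
    return q[:,:2]/q[:,2:]
def rods(s,minA=150):
    hsv=cv2.cvtColor(s["frame"],cv2.COLOR_RGB2HSV)
    m=cv2.inRange(hsv,(10,50,130),(22,170,255))
    cs,_=cv2.findContours(m,cv2.RETR_EXTERNAL,cv2.CHAIN_APPROX_NONE)
    return m,[c for c in cs if cv2.contourArea(c)>minA]
def rodpose(s,c,r):
    P=toz(s,c.reshape(-1,2)+0.0,r)[:,:2]
    (cx,cy),(w,h),a=cv2.minAreaRect(P.astype(np.float32))
    if w<h: a+=90; w,h=h,w
    return cx,cy,w,h,(a+90)%180-90
E
python3 - <<'E'
from h import *
s=load("top0.npz"); m,cs=rods(s)
cv2.imwrite("pics/m0.png",m)
for c in cs:
    x,y,w,h=cv2.boundingRect(c); print((x,y,w,h),cv2.contourArea(c))
    if 150<y<260 and 325<x<480: print("   ",np.round(rodpose(s,c,15),1))
# rack
hsv=cv2.cvtColor(s["frame"],cv2.COLOR_RGB2HSV)
k=np.zeros(hsv.shape[:2],np.uint8);k[160:265,228:332]=1
w=cv2.inRange(hsv,(0,0,110),(180,70,255))*k
cv2.imwrite("pics/w0.png",cv2.resize(w[150:275,220:340],None,fx=5,fy=5))
b=cv2.inRange(hsv,(0,100,40),(20,255,255))*k
cv2.imwrite("pics/b0.png",cv2.resize(b[150:275,220:340],None,fx=5,fy=5))
cv2.imwrite("pics/r0.png",cv2.resize(s["frame"][165:260,228:332,::-1],None,fx=6,fy=6,interpolation=cv2.INTER_CUBIC))
E
```

```text
(32, 234, 23, 16) 198.5
(77, 215, 74, 64) 3398.0
(470, 211, 13, 82) 190.5
    [ 396.9 -488.7  256.3   38.    -5.8]
(256, 206, 30, 33) 260.5
(398, 203, 30, 35) 211.5
    [ 501.5 -290.8  139.1   18.9  -41.2]
(270, 192, 34, 34) 395.5
(332, 184, 22, 44) 436.0
    [554.4 -66.9 143.9  36.2 -17.5]
(426, 183, 37, 41) 597.0
    [ 557.  -399.8  146.6   48.   -39.6]
(367, 182, 20, 42) 298.0
    [ 561.5 -175.8  141.7   26.4  -20.2]
(286, 174, 36, 37) 523.5
```

View pics/r0.png

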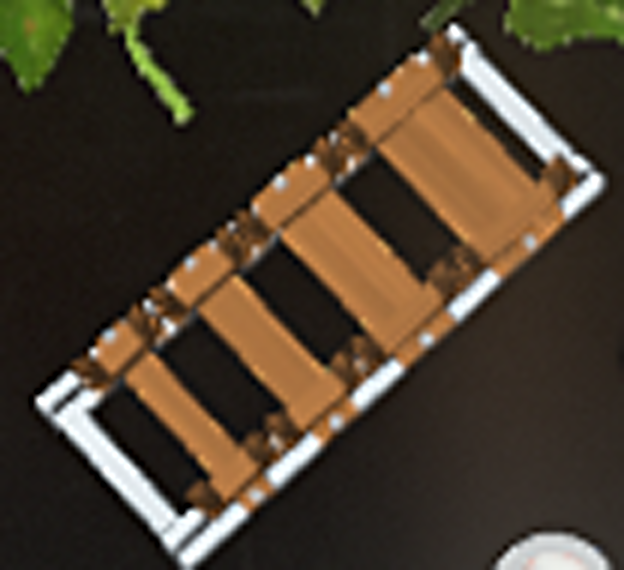

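View pics/w0.png

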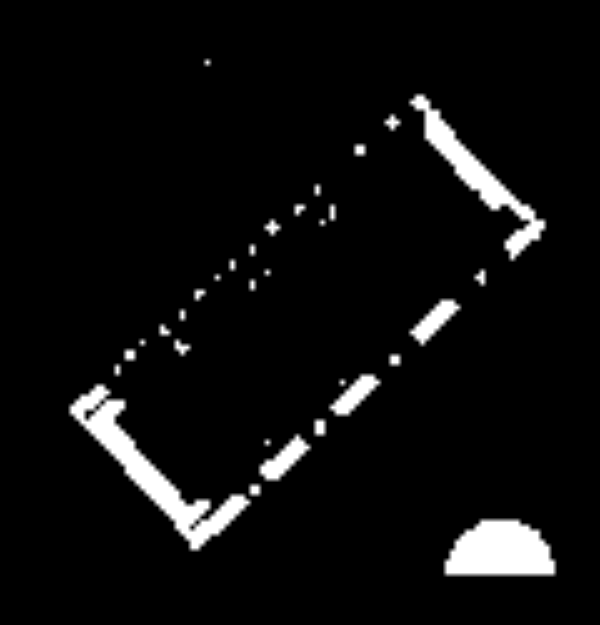

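```bash
python3 - <<'E'
from h import *
s=load("top0.npz")
pts=np.array([(38,402),(185,562),(602,180),(455,28)])/6+[228,165]-.4
for z in (6,20):
    P=toz(s,pts,z)[:,:2]; print(z,P.round(1), [np.linalg.norm(P[i]-P[i-1]).round(1) for i in range(4)])
    c=P.mean(0); d=(P[2]+P[3]-P[0]-P[1]); x=P[1]-P[0]+P[2]-P[3]
    print(c.round(1),np.degrees(np.arctan2(d[1],d[0])),np.degrees(np.arctan2(x[1],x[0])))
m,cs=rods(s)
R={(398,203):10,(332,184):19,(426,183):25,(367,182):14}
for c in cs:
    k=cv2.boundingRect(c)[:2]
    if k in R: print(R[k],np.round(rodpose(s,c,R[k]),1))
print(toz(s,[[330,140]],97),toz(s,[[320,264]],41), toz(s,[[185,270]],41), toz(s,[[367,275]],60))
E
```

```text
6 [[478.7 286.9]
 [391.4 208. ]
 [592.9 -19.3]
 [680.2  59.6]] [np.float64(303.8), np.float64(117.7), np.float64(303.7), np.float64(117.7)]
[535.8 133.8] -48.454268011798455 -137.9072913236456
20 [[477.2 284. ]
 [390.9 206. ]
 [590.2 -19. ]
 [676.6  59.1]] [np.float64(300.6), np.float64(116.4), np.float64(300.5), np.float64(116.4)]
[533.7 132.5] -48.45426801179846 -137.90729132364564
10 [ 502.1 -292.   139.6   19.   -41.2]
19 [553.8 -66.7 143.5  36.1 -17.5]
25 [ 555.3 -396.6  145.5   47.6  -39.6]
14 [ 561.7 -176.   141.8   26.4  -20.2]
[[748.87230528 -28.25652855  97.        ]] [[367.60095164  12.14952884  41.        ]] [[359.99352362 428.77011979  41.        ]] [[ 330.40165859 -130.19838289   60.        ]]
```

>>> {"op": "jog_arm", "data": {"plan": [[9.3, -2.7, -2.4, -0.2, 0, 0, 0], [9.3, -2.7, -2.4, -0.2, 0, 0, 0], [9.3, -2.7, -2.4, -0.2, 0, 0, 0], [9.3, -2.7, -2.4, -0.2, 0, 0, 0], [9.3, -2.7, -2.4, -0.2, 0, 0, 0], [9.3, -2.7, -2.4, -0.2, 0, 0, 0], [9.3, -2.7, -2.4, -0.2, 0, 0, 0], [9.3, -2.7, -2.4, -0.2, 0, 0, 0], [9.3, -2.7, -2.4, -0.2, 0, 0, 0], [9.3, -2.7, -2.4, -0.2, 0, 0, 0], [9.3, -2.7, -2.4, -0.2, 0, 0, 0], [9.3, -2.7, -2.4, -0.2, 0, 0, 0]]}}

```text
clock: 1.15
tool_pos: [374.4, 182.3, 242.8]
ee_rot: [[-0.975, 0.221, 0.0], [0.221, 0.975, 0.0], [-0.0, 0.0, -1.0]]
wrist_force: [0.9, 0.6, 0.2]
opening: 92.9
```

>>> {"op": "jog_arm", "data": {"plan": [[9.3, -2.7, -2.4, -0.2, 0, 0, 0], [9.3, -2.7, -2.4, -0.2, 0, 0, 0], [9.3, -2.7, -2.4, -0.2, 0, 0, 0], [9.3, -2.7, -2.4, -0.2, 0, 0, 0], [9.3, 0, 0, 0, 0, 0, 0.12], [9.3, 0, 0, 0, 0, 0, 0.12], [9.3, 0, 0, 0, 0, 0, 0.12], [9.3, 0, 0, 0, 0, 0, 0.12], [9.3, 0, 0, 0, 0, 0, 0.12], [9.3, 0, 0, 0, 0, 0, 0.12], [9.3, 0, 0, 0, 0, 0, 0.12], [9.3, 0, 0, 0, 0, 0, 0.12]]}}

```text
clock: 2.15
tool_pos: [457.8, 66.4, 250.4]
ee_rot: [[-0.373, 0.928, -0.0], [0.928, 0.373, -0.0], [0.0, -0.0, -1.0]]
wrist_force: [0.4, 0.1, 0.3]
opening: 92.7
```

>>> {"op": "jog_arm", "data": {"plan": [[9.3, 0, 0, 0, 0, 0, 0.12], [9.3, 0, 0, 0, 0, 0, 0.12], [9.3, 0, 0, 0, 0, 0, 0.12], [9.3, 0, 0, 0, 0, 0, 0.12], [9.3, 0, 0, 0, 0, 0, 0.12], [9.3, 0, 0, 0, 0, 0, 0.12], [9.3, 0, 0, 0, 0, 0, 0.12], [9.3, 0, 0, 0, 0, 0, 0.12], [9.3, 0, 0, 0, 0, 0, 0.12], [9.3, 0, 0, 0, 0, 0, 0.12], [9.3, 0, 0, 0, 0, 0, 0], [9.3, 0, 0, 0, 0, 0, 0]]}}

```text
clock: 3.15
tool_pos: [457.9, 66.4, 250.5]
ee_rot: [[0.723, 0.691, -0.0], [0.691, -0.723, -0.0], [-0.0, -0.0, -1.0]]
wrist_force: [0.0, 0.2, -0.7]
opening: 93.0
```

```bash
python3 - <<'E'
from workcell import robot
import cv2,numpy as np
s=robot.snapshot("wrist"); np.savez("wrist1.npz",**s)
cv2.imwrite("pics/wrist1.png",s["frame"][:,:,::-1])
E
```

```text
(no output)
```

View pics/wrist1.png

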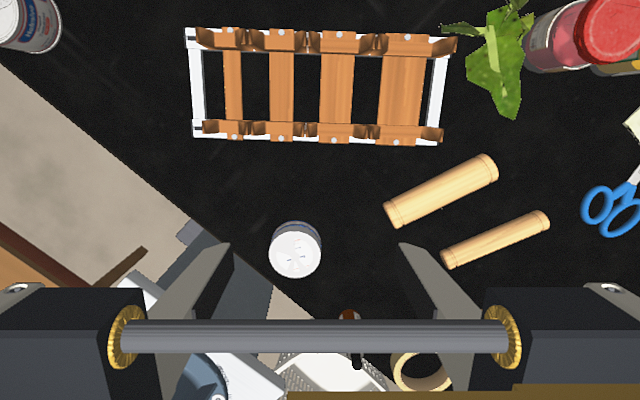

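```bash
python3 - <<'E'
from h import *
s=load("wrist1.npz")
f=s["frame"]
cv2.imwrite("pics/w1c.png",cv2.resize(f[15:160,175:465,::-1],None,fx=2.7,fy=2.7,interpolation=cv2.INTER_CUBIC))
g=f[:,:,0].astype(float)  # red
# edges per row crossing threshold
rows=range(62,114,3); E=[]
for r in rows:
    l=g[r,200:432]; t=(l>75).astype(int); e=[]
    for i in np.flatnonzero(np.diff(t)):
        e.append(200+i+(75-l[i])/(l[i+1]-l[i]))
    E.append(e); 
    if r%4==0: print(r,np.round(e,1))
E
```

```text
68 [203.  222.7 240.9 268.4 293.6 320.4 353.8 381.1 425.4]
80 [203.9 223.3 241.5 268.6 293.6 319.5 353.3 380.1 423.7 430.7]
92 [204.4 223.5 241.7 268.6 293.6 319.4 352.6 378.9 422.5 428.9]
104 [205.2 224.5 242.2 268.7 293.4 318.7 351.6 377.7 420.7 427.5]
```

View pics/w1c.png

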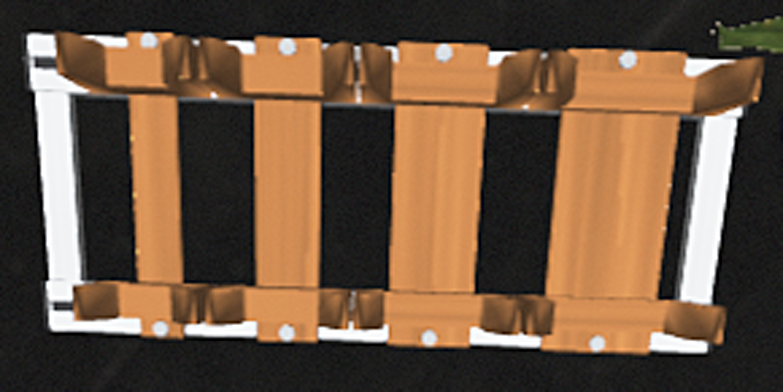

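```bash
cat > rack.py <<'E'
from h import *
s=load("wrist1.npz")
def cr(p): return np.array(p,float)/2.7+[175,15]-.3
scr=[((149,41),(160,328)),((287,47),(287,333)),((443,53),(429,338)),((628,60),(597,343))]
ends=[((148,32),(162,338)),((287,37),(287,344)),((443,43),(429,350)),((626,50),(595,354))]
g=s["frame"][:,:,0].astype(float)
mid=[];wid=[]
L=[[] for _ in range(4)]
for r in range(62,114,2):
    l=g[r,212:427]; t=(l>75).astype(int)
    e=[212+i+(75-l[i])/(l[i+1]-l[i]) for i in np.flatnonzero(np.diff(t))][:8]
    if len(e)<8: continue
    for k in range(4):
        P=toz(s,[[e[2*k],r],[e[2*k+1],r]],20)[:,:2]; L[k].append(P)
C=[]
for k in range(4):
    a=np.array(L[k]); m=a.mean(1); 
    vx,vy,x0,y0=cv2.fitLine(m.astype(np.float32),cv2.DIST_HUBER,0,.01,.01).ravel()
    if vx<0: vx,vy=-vx,-vy
    n=np.array([-vy,vx]); w=np.abs((a[:,1]-a[:,0])@n).mean()
    S=toz(s,[cr(q) for q in scr[k]],20)[:,:2]; Q=toz(s,[cr(q) for q in ends[k]],20)[:,:2]
    v=np.array([vx,vy]); o=np.array([x0,y0])
    cs=o+v*((S.mean(0)-o)@v); ce=o+v*((Q.mean(0)-o)@v)
    print("abcd"[k],"dir",np.degrees(np.arctan2(vy,vx)).round(2),"w",w.round(1),"c_scr",cs.round(1),np.linalg.norm(S[0]-S[1]).round(1),"c_end",ce.round(1),np.linalg.norm(Q[0]-Q[1]).round(1), "angS",np.degrees(np.arctan2(*(S[0]-S[1])[::-1])).round(1))
    C.append((cs+ce)/2)
C=np.array(C); d=C[3]-C[0]
print("spacing",np.linalg.norm(np.diff(C,axis=0),axis=1).round(1),"row dir",np.degrees(np.arctan2(d[1],d[0])))
E
python3 rack.py
```

```text
a dir 41.76 w 21.0 c_scr [467.8 208.2] 116.1 c_end [467.4 207.8] 123.9 angS 41.6
b dir 41.97 w 29.2 c_scr [505.3 165.7] 116.1 c_end [504.8 165.3] 124.7 angS 41.9
c dir 41.64 w 38.8 c_scr [548.  117.8] 116.1 c_end [547.4 117.2] 125.2 angS 41.9
d dir 41.75 w 50.9 c_scr [598.7  61.2] 115.8 c_end [598.2  60.7] 124.4 angS 41.7
spacing [56.6 64.2 76. ] row dir -48.340601158322784
```

```bash
python3 - <<'E'
from h import *
s=load("wrist1.npz"); m,cs=rods(s)
for c in cs:
    b=cv2.boundingRect(c)
    if b[1]>130 and b[0]>370 and b[1]<260 and b[0]<560:
        r=19 if b[0]<420 else 14
        print(b,r,np.round(rodpose(s,c,r),1))
E
```

```text
(441, 211, 109, 59) 14 [ 561.3 -176.5  146.6   32.1  -20. ]
(384, 154, 115, 75) 19 [553.9 -66.7 147.4  40.4 -17.6]
```

```bash
cat > go.py <<'E'
# usage: go.py x y z yawdeg [N]  -> constant row (cm, rad) for N rows
import sys,numpy as np
from workcell import robot
o=robot.observe(); p=o["tool_pos"]; R=o["ee_rot"]
x,y,z,yaw=map(float,sys.argv[1:5])
y0=np.arctan2(R[1,0],R[0,0]); dy=(np.radians(yaw)-y0+np.pi)%(2*np.pi)-np.pi
if abs(dy)>np.pi/2+.3: dy-=np.sign(dy)*np.pi
D=np.array([x,y,z])-p
for N in ([int(sys.argv[5])] if len(sys.argv)>5 else range(1,40)):
    # world yaw of row k
    M=np.zeros((2,2))
    for k in range(N):
        a=y0+dy*k/N
        M+=np.c_[[np.cos(a),np.sin(a)],[np.sin(a),-np.cos(a)]]
    d=np.linalg.solve(M,D[:2]); d=np.r_[d,-D[2]/N]
    if len(sys.argv)>5 or (np.linalg.norm(d)<36 and abs(dy)/N<.118): break
print("yaw",np.degrees(y0).round(2),"N",N,"row cm",(d/10).round(3),"az",round(-dy/N,4),"D",D.round(1),"q",o["q"].round(2), "F",o["wrist_force"].round(1),"open",o["opening"].round(1))
E
python3 go.py 553.9 -66.7 100 -17.5
```

```text
Traceback (most recent call last):
  File "go.py", line 17, in <module>
    print("yaw",np.degrees(y0).round(2),"N",N,"row cm",(d/10).round(3),"az",round(-dy/N,4),"D",D.round(1),"q",o["q"].round(2), "F",o["wrist_force"].round(1),"open",o["opening"].round(1))
                                                                                                                                                                    ^^^^^^^^^^^^^^^^^^
AttributeError: 'float' object has no attribute 'round'
```

```bash
sed -i 's/o\["opening"\].round(1)/round(o["opening"],1)/' go.py; python3 go.py 553.9 -66.7 100 -17.5 10
```

```text
yaw 43.72 N 10 row cm [0.578 1.622 1.505] az 0.1069 D [  96.  -133.2 -150.5] q [0.04 0.16 1.83 0.   1.16 0.85] F [-0.2  0.3 -0.1] open 92.7
```

>>> {"op": "jog_arm", "data": {"plan": [[9.3, 0.58, 1.62, 1.5, 0, 0, 0.107], [9.3, 0.58, 1.62, 1.5, 0, 0, 0.107], [9.3, 0.58, 1.62, 1.5, 0, 0, 0.107], [9.3, 0.58, 1.62, 1.5, 0, 0, 0.107], [9.3, 0.58, 1.62, 1.5, 0, 0, 0.107], [9.3, 0.58, 1.62, 1.5, 0, 0, 0.107], [9.3, 0.58, 1.62, 1.5, 0, 0, 0.107], [9.3, 0.58, 1.62, 1.5, 0, 0, 0.107], [9.3, 0.58, 1.62, 1.5, 0, 0, 0.107], [9.3, 0.58, 1.62, 1.5, 0, 0, 0.107], [9.3, 0, 0, 0, 0, 0, 0], [9.3, 0, 0, 0, 0, 0, 0]]}}

```text
clock: 4.2
tool_pos: [553.0, -67.2, 100.1]
ee_rot: [[0.953, -0.303, -0.002], [-0.303, -0.953, 0.0], [-0.002, 0.0, -1.0]]
wrist_force: [-0.3, 0.3, -0.3]
opening: 93.0
```

```bash
python3 go.py 553.9 -66.7 5 -17.5 5; python3 - <<'E'
from workcell import robot
import cv2,numpy as np
s=robot.snapshot("wrist"); np.savez("wrist2.npz",**s)
cv2.imwrite("pics/wrist2.png",s["frame"][:,:,::-1])
E
```

```text
yaw -17.63 N 5 row cm [ 0.014 -0.016  1.902] az -0.0005 D [  0.9   0.5 -95.1] q [-0.2   0.51  1.73  0.    0.9   1.67] F [-0.3  0.3 -0.3] open 93.0
```

View pics/wrist2.png

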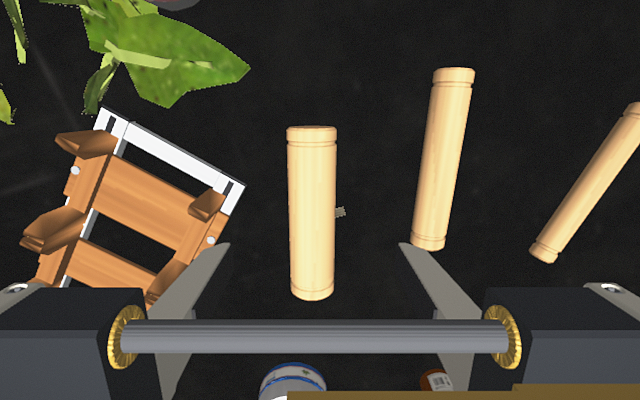

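>>> {"op": "jog_arm", "data": {"plan": [[6.0, 0, 0, 0, 0, 0, 0], [6.0, 0, 0, 0, 0, 0, 0], [6.0, 0, 0, 1.9, 0, 0, 0], [6.0, 0, 0, 1.9, 0, 0, 0], [6.0, 0, 0, 1.9, 0, 0, 0], [6.0, 0, 0, 1.9, 0, 0, 0], [6.0, 0, 0, 2.0, 0, 0, 0], [3.0, 0, 0, 0, 0, 0, 0], [3.0, 0, 0, 0, 0, 0, 0], [3.0, 0, 0, 0, 0, 0, 0], [3.0, 0, 0, 0, 0, 0, 0], [3.0, 0, 0, 0, 0, 0, 0]], "grip_force": 25}}

```text
clock: 5.25
tool_pos: [554.3, -67.0, 6.1]
ee_rot: [[0.952, -0.306, 0.002], [-0.306, -0.952, -0.0], [0.002, -0.0, -1.0]]
wrist_force: [0.3, 2.0, 6.2]
opening: 37.5
```

>>> {"op": "jog_arm", "data": {"plan": [[3.0, 0, 0, -1.0, 0, 0, 0], [3.0, 0, 0, -2.0, 0, 0, 0], [3.0, 0, 0, -3.0, 0, 0, 0], [3.0, 0, 0, -3.0, 0, 0, 0], [3.0, 0, 0, -3.0, 0, 0, 0], [3.0, 0, 0, 0, 0, 0, 0]]}}

```text
clock: 5.75
tool_pos: [556.1, -67.5, 131.1]
ee_rot: [[0.952, -0.306, 0.009], [-0.306, -0.952, -0.002], [0.009, -0.001, -1.0]]
wrist_force: [0.3, -0.8, 0.6]
opening: 37.1
```

```bash
python3 go.py 547.7 117.5 110 41.75 10
```

```text
yaw -17.82 N 10 row cm [ 0.216 -1.925  0.211] az -0.104 D [ -8.4 185.  -21.1] q [-0.2   0.47  1.71 -0.    0.95  1.68] F [ 0.3 -0.8  0.6] open 37.1
```

>>> {"op": "jog_arm", "data": {"plan": [[3.0, 0.22, -1.93, 0.2, 0, 0, -0.104], [3.0, 0.22, -1.93, 0.2, 0, 0, -0.104], [3.0, 0.22, -1.93, 0.2, 0, 0, -0.104], [3.0, 0.22, -1.93, 0.2, 0, 0, -0.104], [3.0, 0.22, -1.93, 0.2, 0, 0, -0.104], [3.0, 0.22, -1.93, 0.2, 0, 0, -0.104], [3.0, 0.22, -1.93, 0.2, 0, 0, -0.104], [3.0, 0.22, -1.93, 0.2, 0, 0, -0.104], [3.0, 0.22, -1.93, 0.2, 0, 0, -0.104], [3.0, 0.22, -1.93, 0.2, 0, 0, -0.104], [3.0, 0, 0, 0, 0, 0, 0], [3.0, 0, 0, 0, 0, 0, 0]]}}

```text
clock: 6.75
tool_pos: [545.0, 119.0, 104.9]
ee_rot: [[0.746, 0.666, -0.0], [0.666, -0.746, -0.0], [-0.0, 0.0, -1.0]]
wrist_force: [0.1, -0.1, -0.9]
opening: 37.0
```

```bash
python3 go.py 547.7 117.5 45 41.75 4; python3 - <<'E'
from workcell import robot
import cv2,numpy as np
s=robot.snapshot("wrist"); np.savez("wrist3.npz",**s)
cv2.imwrite("pics/wrist3.png",s["frame"][:,:,::-1])
E
```

```text
yaw 41.76 N 4 row cm [0.025 0.072 1.497] az 0.0 D [  2.7  -1.5 -59.9] q [ 0.13  0.51  1.73 -0.    0.91  0.97] F [ 0.1 -0.1 -0.9] open 37.0
```

View pics/wrist3.png

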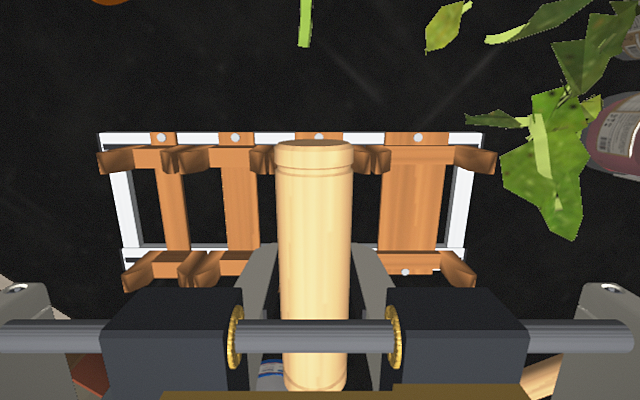

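>>> {"op": "jog_arm", "data": {"plan": [[3.0, 0.1, 0.3, 0, 0, 0, 0], [3.0, 0, 0, 0.6, 0, 0, 0], [3.0, 0, 0, 1.5, 0, 0, 0], [3.0, 0, 0, 1.5, 0, 0, 0], [3.0, 0, 0, 1.0, 0, 0, 0], [3.0, 0, 0, 0.7, 0, 0, 0], [3.0, 0, 0, 0, 0, 0, 0]]}}

```text
clock: 7.38
tool_pos: [547.6, 116.5, 50.2]
ee_rot: [[0.747, 0.665, -0.002], [0.665, -0.747, -0.0], [-0.002, -0.001, -1.0]]
wrist_force: [-0.1, -0.2, -1.5]
opening: 37.4
```

```bash
python3 go.py 547.7 117.5 40 41.75 4
```

```text
yaw 41.71 N 4 row cm [ 0.018 -0.016  0.255] az -0.0002 D [  0.1   1.  -10.2] q [ 0.13  0.6   1.75 -0.    0.8   0.97] F [-0.1 -0.2 -1.5] open 37.4
```

>>> {"op": "jog_arm", "data": {"plan": [[3.0, 0, 0, 0.4, 0, 0, 0], [3.0, 0, 0, 0.4, 0, 0, 0], [3.0, 0, 0, 0.2, 0, 0, 0], [3.0, 0, 0, 0, 0, 0, 0]]}}

```text
clock: 7.72
tool_pos: [548.1, 117.0, 41.5]
ee_rot: [[0.746, 0.666, -0.0], [0.666, -0.746, -0.0], [-0.0, -0.0, -1.0]]
wrist_force: [-0.1, -0.2, -1.6]
opening: 37.7
```

>>> {"op": "jog_arm", "data": {"plan": [[3.0, 0, 0, 0.1, 0, 0, 0], [3.0, 0, 0, 0, 0, 0, 0], [5.6, 0, 0, 0, 0, 0, 0], [5.6, 0, 0, 0, 0, 0, 0], [5.6, 0, 0, 0, 0, 0, 0], [5.6, 0, 0, 0, 0, 0, 0], [5.6, 0, 0, -2, 0, 0, 0], [5.6, 0, 0, -3, 0, 0, 0], [5.6, 0, 0, -3.5, 0, 0, 0], [5.6, 0, 0, -3.5, 0, 0, 0], [5.6, 0, 0, 0, 0, 0, 0]]}}

```text
clock: 8.63
tool_pos: [551.1, 117.4, 167.1]
ee_rot: [[0.746, 0.666, 0.01], [0.666, -0.746, 0.001], [0.008, 0.005, -1.0]]
wrist_force: [-0.5, 0.8, 0.8]
opening: 55.9
```

```bash
python3 go.py 500 -150 220 -20; python3 - <<'E'
from workcell import robot
import cv2,numpy as np
s=robot.snapshot("wrist"); np.savez("wrist4.npz",**s)
cv2.imwrite("pics/wrist4.png",s["frame"][:,:,::-1])
E
```

```text
yaw 41.76 N 10 row cm [-1.198  2.594 -0.529] az 0.1078 D [ -51.1 -267.4   52.9] q [0.13 0.43 1.68 0.   1.03 0.97] F [-0.5  0.8  0.8] open 55.9
```

View pics/wrist4.png

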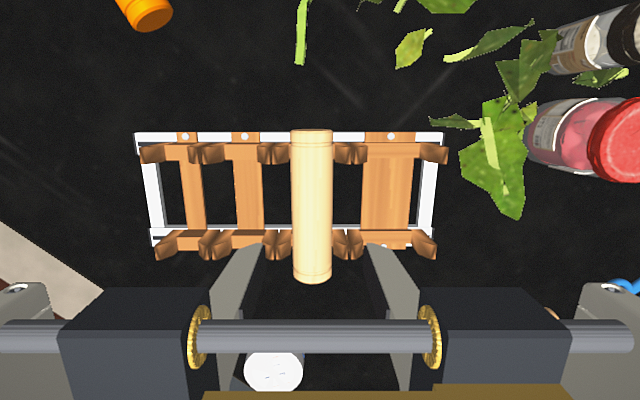

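```bash
cat > chk.py <<'E'
import sys
from h import *
s=load(sys.argv[1]); x0,x1,y0,y1=map(int,sys.argv[3:7]); z=float(sys.argv[2])
m,_=rods(s); k=np.zeros_like(m);k[y0:y1,x0:x1]=255;m&=k
cs,_=cv2.findContours(m,cv2.RETR_EXTERNAL,cv2.CHAIN_APPROX_NONE)
c=max(cs,key=cv2.contourArea)
print(cv2.boundingRect(c),np.round(rodpose(s,c,z),1))
E
python3 chk.py wrist4.npz 52 285 340 120 290
```

```text
(285, 129, 55, 155) [542.1 111.8 149.8  52.1  41.7]
```

```bash
python3 go.py 555 -397 220 -39.6; python3 - <<'E'
from h import *
s=load("top0.npz")
for z in (0,100,150): print(z,toz(s,[[484,165],[489,205],[498,222]],z)[:,:2].round())
t=load("side0.npz")
print(toz(t,[[413,270],[450,236]],100).round(),toz(t,[[413,270],[450,236]],150).round())
E
```

```text
yaw 41.76 N 16 row cm [-0.186  3.495 -0.35 ] az 0.0887 D [   5.1 -514.2   56. ] q [0.13 0.43 1.68 0.   1.02 0.97] F [ 0.1  0.4 -0.7] open 56.1
0 [[ 683. -545.]
 [ 546. -549.]
 [ 489. -574.]]
100 [[ 657. -503.]
 [ 531. -507.]
 [ 478. -529.]]
150 [[ 644. -482.]
 [ 523. -485.]
 [ 473. -507.]]
[[ 505. -503.  100.]
 [ 659. -430.  100.]] [[ 455. -565.  150.]
 [ 592. -499.  150.]]
```

```bash
python3 go.py 548 -391 200 140.4 18
```

```text
yaw 41.76 N 18 row cm [-3.203  0.081 -0.2  ] az -0.0956 D [  -1.9 -508.2   36. ] q [0.13 0.43 1.68 0.   1.02 0.97] F [ 0.1  0.4 -0.7] open 56.1
```

>>> {"op": "jog_arm", "data": {"plan": [[9.0, -3.2, 0.08, -0.2, 0, 0, -0.0956], [9.0, -3.2, 0.08, -0.2, 0, 0, -0.0956], [9.0, -3.2, 0.08, -0.2, 0, 0, -0.0956], [9.0, -3.2, 0.08, -0.2, 0, 0, -0.0956], [9.0, -3.2, 0.08, -0.2, 0, 0, -0.0956], [9.0, -3.2, 0.08, -0.2, 0, 0, -0.0956], [9.0, -3.2, 0.08, -0.2, 0, 0, -0.0956], [9.0, -3.2, 0.08, -0.2, 0, 0, -0.0956], [9.0, -3.2, 0.08, -0.2, 0, 0, -0.0956], [9.0, -3.2, 0.08, -0.2, 0, 0, -0.0956], [9.0, -3.2, 0.08, -0.2, 0, 0, -0.0956], [9.0, -3.2, 0.08, -0.2, 0, 0, -0.0956]]}}

```text
clock: 9.68
tool_pos: [442.8, -232.7, 183.7]
ee_rot: [[-0.304, 0.953, -0.001], [0.953, 0.304, 0.001], [0.001, -0.001, -1.0]]
wrist_force: [1.0, -0.3, -0.2]
opening: 89.7
```

>>> {"op": "jog_arm", "data": {"plan": [[9.0, -3.2, 0.08, -0.2, 0, 0, -0.0956], [9.0, -3.2, 0.08, -0.2, 0, 0, -0.0956], [9.0, -3.2, 0.08, -0.2, 0, 0, -0.0956], [9.0, -3.2, 0.08, -0.2, 0, 0, -0.0956], [9.0, -3.2, 0.08, -0.2, 0, 0, -0.0956], [9.0, -3.2, 0.08, -0.2, 0, 0, -0.0956], [8.0, 0, 0, 0, 0, 0, 0], [8.0, 0, 0, 0, 0, 0, 0]]}}

```text
clock: 10.35
tool_pos: [545.8, -391.2, 194.3]
ee_rot: [[-0.769, 0.639, -0.002], [0.639, 0.769, 0.002], [0.003, 0.0, -1.0]]
wrist_force: [-0.3, 0.9, 0.4]
opening: 82.2
```

```bash
python3 go.py 548 -391 100 140.4 3; python3 - <<'E'
from workcell import robot
import cv2,numpy as np
s=robot.snapshot("wrist"); np.savez("wrist5.npz",**s)
cv2.imwrite("pics/wrist5.png",s["frame"][:,:,::-1])
E
```

```text
yaw 140.3 N 3 row cm [-0.051  0.051  3.144] az -0.0006 D [  2.2   0.2 -94.3] q [-0.69  0.6   1.33  0.    1.22 -1.57] F [-0.3  0.9  0.4] open 82.2
```

View pics/wrist5.png

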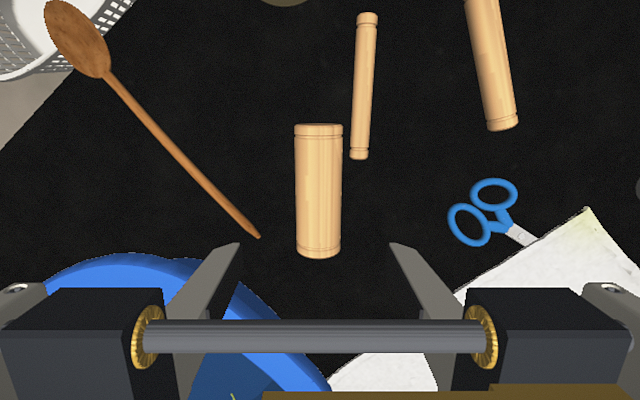

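```bash
python3 chk.py wrist5.npz 25 285 348 100 280;python3 chk.py wrist5.npz 10 348 390 0 170; python3 - <<'E'
from h import *
s=load("wrist5.npz")
p=toz(s,[[260,238]],6)[0,:2]; print("spoon",p)
R=np.array([[-.769,.639],[.639,.769]]); print((p-[548,-391])@R)
p=toz(s,[[130,253],[225,270],[330,395]],100)[:,:2];print(p, (p-[548,-391])@R)
E
```

```text
(295, 124, 48, 135) [ 555.5 -394.   151.    50.   -39.6]
(350, 12, 28, 148) [ 501.1 -289.2  142.9   19.6  -40.9]
spoon [ 556.12149785 -484.80446118]
[-66.18648254 -66.94599352]
[[ 472.48991823 -545.45996105]
 [ 539.19092417 -491.82950431]
 [ 714.44873077 -510.02050781]] [[ -40.63266223 -167.0306523 ]
 [ -57.65587394  -83.16688827]
 [-204.05317845   14.83396846]]
```

```bash
python3 go.py 547 -388.3 7 140.4 6
```

```text
yaw 140.28 N 6 row cm [1.00e-03 4.60e-02 3.13e+00] az -0.0004 D [   1.7    2.2 -187.8] q [-0.69  0.6   1.33  0.    1.22 -1.57] F [-0.7  0.1 -0.2] open 81.1
```

>>> {"op": "jog_arm", "data": {"plan": [[6.4, 0, 0.3, 0, 0, 0, 0], [6.4, 0, 0, 0.8, 0, 0, 0], [6.4, 0, 0, 3, 0, 0, 0], [6.4, 0, 0, 3, 0, 0, 0], [6.4, 0, 0, 3, 0, 0, 0], [6.4, 0, 0, 3, 0, 0, 0], [6.4, 0, 0, 3, 0, 0, 0], [6.4, 0, 0, 2, 0, 0, 0], [6.4, 0, 0, 0.8, 0, 0, 0], [6.4, 0, 0, 0, 0, 0, 0]]}}

```text
clock: 11.23
tool_pos: [546.7, -387.4, 8.7]
ee_rot: [[-0.77, 0.638, -0.003], [0.638, 0.77, 0.002], [0.003, -0.0, -1.0]]
wrist_force: [-0.5, 0.4, 0.3]
opening: 63.8
```

>>> {"op": "jog_arm", "data": {"plan": [[4.0, 0, 0, 0, 0, 0, 0], [4.0, 0, 0, 0, 0, 0, 0], [4.0, 0, 0, 0, 0, 0, 0], [4.0, 0, 0, 0, 0, 0, 0], [4.0, 0, 0, 0, 0, 0, 0]]}}

```text
clock: 11.65
tool_pos: [548.6, -389.1, 12.4]
ee_rot: [[-0.77, 0.638, 0.002], [0.638, 0.77, -0.002], [-0.003, 0.0, -1.0]]
wrist_force: [-0.6, 0.3, 6.9]
opening: 49.1
```

>>> {"op": "jog_arm", "data": {"plan": [[4.0, 0, 0, -1.0, 0, 0, 0], [4.0, 0, 0, -2.0, 0, 0, 0], [4.0, 0, 0, -3.0, 0, 0, 0], [4.0, 0, 0, -4.0, 0, 0, 0], [4.0, 0, 0, -4.0, 0, 0, 0], [4.0, 0, 0, -3.5, 0, 0, 0], [4.0, 0, 0, 0, 0, 0, 0]]}}

```text
clock: 12.23
tool_pos: [550.0, -390.4, 194.6]
ee_rot: [[-0.77, 0.638, 0.009], [0.638, 0.77, -0.008], [-0.012, -0.0, -1.0]]
wrist_force: [0.7, -0.3, -1.5]
opening: 49.4
```

```bash
python3 go.py 592.5 55.7 140 41.75 16;  python3 - <<'E'
from workcell import robot
import cv2,numpy as np
s=robot.snapshot("wrist"); np.savez("wrist6.npz",**s)
cv2.imwrite("pics/wrist6.png",s["frame"][:,:,::-1])
E
```

```text
yaw 140.35 N 16 row cm [3.133 0.528 0.341] az 0.1076 D [ 42.5 446.1 -54.6] q [-0.69  0.59  1.33 -0.    1.2  -1.56] F [ 0.7 -0.3 -1.5] open 49.4
```

View pics/wrist6.png

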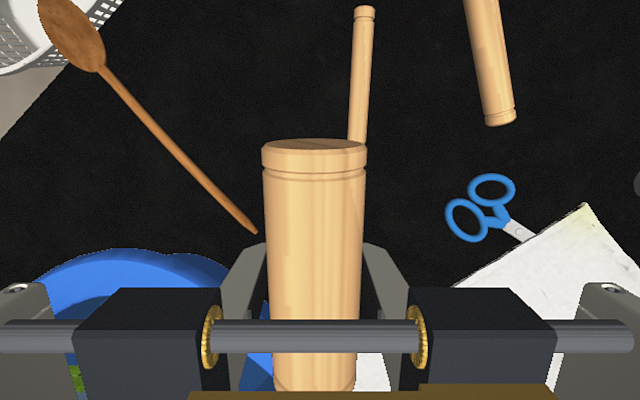

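```bash
python3 - <<'E'
from h import *
s=load("wrist6.npz")
T=np.array([550,-390.4,194.6]);R=np.array([-.77,.638,-.012])
for row in (138,139,145,152):
  for dz in (-25,0,25):
    P=toz(s,[[314,row]],194.6+12.6+dz)[0]; print(row,dz,((P-T)@R).round(1))
E
```

```text
138 -25 66.9
138 0 69.3
138 25 71.7
139 -25 66.4
139 0 68.9
139 25 71.3
145 -25 63.1
145 0 66.1
145 25 69.0
152 -25 59.3
152 0 62.8
152 25 66.2
```

```bash
python3 go.py 601.5 63.7 150 41.75 18
```

```text
yaw 140.35 N 18 row cm [2.829 0.519 0.225] az 0.0956 D [ 52.5 453.3 -40.5] q [-0.69  0.6   1.33 -0.    1.2  -1.57] F [ 0.   0.7 -3.3] open 49.5
```

>>> {"op": "jog_arm", "data": {"plan": [[4.0, 2.83, 0.52, 0.22, 0, 0, 0.0956], [4.0, 2.83, 0.52, 0.22, 0, 0, 0.0956], [4.0, 2.83, 0.52, 0.22, 0, 0, 0.0956], [4.0, 2.83, 0.52, 0.22, 0, 0, 0.0956], [4.0, 2.83, 0.52, 0.22, 0, 0, 0.0956], [4.0, 2.83, 0.52, 0.22, 0, 0, 0.0956], [4.0, 2.83, 0.52, 0.22, 0, 0, 0.0956], [4.0, 2.83, 0.52, 0.22, 0, 0, 0.0956], [4.0, 2.83, 0.52, 0.22, 0, 0, 0.0956], [4.0, 2.83, 0.52, 0.22, 0, 0, 0.0956], [4.0, 2.83, 0.52, 0.22, 0, 0, 0.0956], [4.0, 2.83, 0.52, 0.22, 0, 0, 0.0956]]}}

```text
clock: 13.28
tool_pos: [491.0, -65.0, 158.3]
ee_rot: [[0.27, 0.963, -0.002], [0.963, -0.27, 0.0], [-0.0, -0.002, -1.0]]
wrist_force: [1.1, -0.1, -1.7]
opening: 49.2
```

>>> {"op": "jog_arm", "data": {"plan": [[4.0, 2.83, 0.52, 0.22, 0, 0, 0.0956], [4.0, 2.83, 0.52, 0.22, 0, 0, 0.0956], [4.0, 2.83, 0.52, 0.22, 0, 0, 0.0956], [4.0, 2.83, 0.52, 0.22, 0, 0, 0.0956], [4.0, 2.83, 0.52, 0.22, 0, 0, 0.0956], [4.0, 2.83, 0.52, 0.22, 0, 0, 0.0956], [4.0, 0, 0, 0, 0, 0, 0], [4.0, 0, 0, 0, 0, 0, 0], [4.0, 0, 0, 0, 0, 0, 0]]}}

```text
clock: 14.03
tool_pos: [599.3, 64.6, 145.0]
ee_rot: [[0.745, 0.667, -0.002], [0.667, -0.745, -0.0], [-0.002, -0.001, -1.0]]
wrist_force: [-0.1, -0.3, -1.7]
opening: 49.2
```

```bash
python3 go.py 601.5 63.7 110 41.75 3
```

```text
yaw 41.83 N 3 row cm [0.034 0.072 1.168] az 0.0005 D [  2.2  -0.9 -35. ] q [ 0.03  0.53  1.58 -0.    1.04  0.87] F [-0.1 -0.3 -1.7] open 49.2
```

>>> {"op": "jog_arm", "data": {"plan": [[4.0, 0.1, 0.2, 0, 0, 0, 0], [4.0, 0, 0, 1, 0, 0, 0], [4.0, 0, 0, 2, 0, 0, 0], [4.0, 0, 0, 2, 0, 0, 0], [4.0, 0, 0, 2, 0, 0, 0], [4.0, 0, 0, 1.5, 0, 0, 0], [4.0, 0, 0, 0.7, 0, 0, 0], [4.0, 0, 0, 0, 0, 0, 0], [4.0, 0, 0, 0, 0, 0, 0]]}}

```text
clock: 14.78
tool_pos: [602.5, 63.8, 54.2]
ee_rot: [[0.746, 0.666, 0.0], [0.666, -0.746, -0.0], [0.0, 0.0, -1.0]]
wrist_force: [0.4, -0.2, -2.2]
opening: 49.7
```

```bash
python3 go.py 601.5 63.7 40 41.75 3; python3 - <<'E'
from workcell import robot
import cv2,numpy as np
for n in ("wrist","side"):
    s=robot.snapshot(n); np.savez(n+"7.npz",**s)
    f=s["frame"][:,:,::-1]
    cv2.imwrite(f"pics/{n}7.png",f if n=="wrist" else cv2.resize(f[140:260,230:410],None,fx=4,fy=4,interpolation=cv2.INTER_CUBIC))
E
```

```text
yaw 41.74 N 3 row cm [-0.028 -0.021  0.474] az -0.0 D [ -1.   -0.1 -14.2] q [ 0.03  0.65  1.62 -0.    0.87  0.87] F [ 0.4 -0.2 -2.2] open 49.7
```

View pics/wrist7.png

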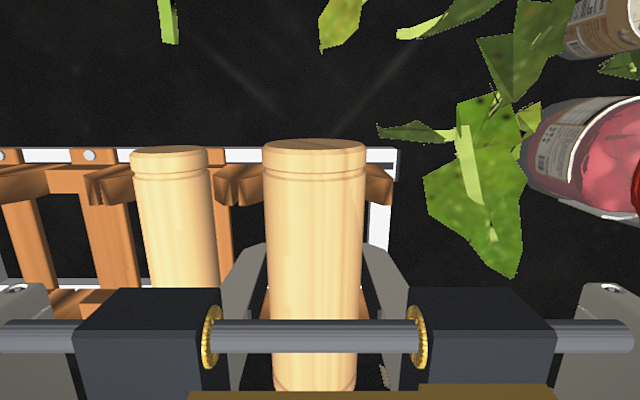

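View pics/side7.png

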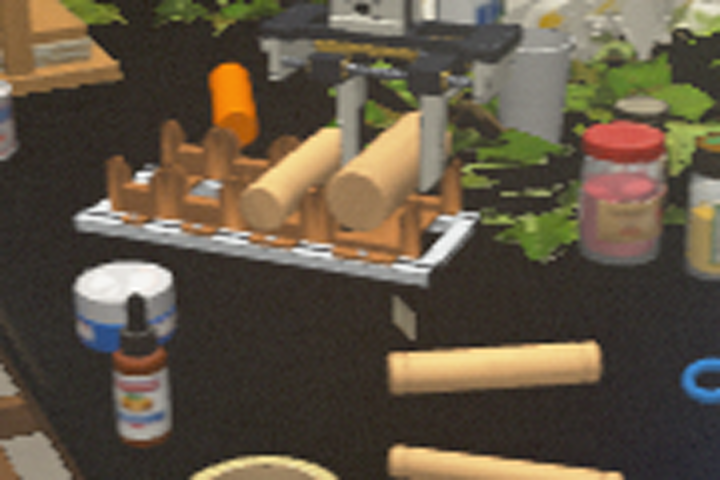

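Wrist view shows rod d (314, 145) squarely over its notch, rod c seated beside it; the side view agrees. Lowering the rest.

>>> {"op": "jog_arm", "data": {"plan": [[4.0, 0, 0, 0.4, 0, 0, 0], [4.0, 0, 0, 0.5, 0, 0, 0], [4.0, 0, 0, 0.4, 0, 0, 0], [4.0, 0, 0, 0, 0, 0, 0], [4.0, 0, 0, 0, 0, 0, 0]]}}

```text
clock: 15.3
tool_pos: [602.4, 64.1, 40.7]
ee_rot: [[0.746, 0.666, -0.001], [0.666, -0.746, -0.0], [-0.0, -0.0, -1.0]]
wrist_force: [-0.1, 0.1, -2.3]
opening: 49.7
```

>>> {"op": "jog_arm", "data": {"plan": [[4.0, 0, 0, 0.1, 0, 0, 0], [4.0, 0, 0, 0, 0, 0, 0], [6.2, 0, 0, 0, 0, 0, 0], [6.2, 0, 0, 0, 0, 0, 0], [6.2, 0, 0, 0, 0, 0, 0], [6.2, 0, 0, 0, 0, 0, 0], [6.2, 0, 0, -2, 0, 0, 0], [6.2, 0, 0, -3, 0, 0, 0], [6.2, 0, 0, -3.5, 0, 0, 0], [6.2, 0, 0, -4, 0, 0, 0], [6.2, 0, 0, -2, 0, 0, 0], [6.2, 0, 0, 0, 0, 0, 0]]}}

```text
clock: 16.3
tool_pos: [604.7, 64.2, 190.4]
ee_rot: [[0.746, 0.666, 0.008], [0.666, -0.746, 0.0], [0.006, 0.005, -1.0]]
wrist_force: [0.2, -0.3, 0.8]
opening: 62.1
```

```bash
python3 go.py 561.4 -176.2 100 -20 12; python3 - <<'E'
from workcell import robot
import cv2,numpy as np
s=robot.snapshot("wrist"); np.savez("wrist8.npz",**s)
cv2.imwrite("pics/wrist8.png",s["frame"][:,:,::-1])
E
```

```text
yaw 41.76 N 12 row cm [-0.858  1.957  0.754] az 0.0898 D [ -43.3 -240.4  -90.4] q [0.03 0.48 1.53 0.   1.12 0.87] F [ 0.2 -0.3  0.8] open 62.1
```

View pics/wrist8.png

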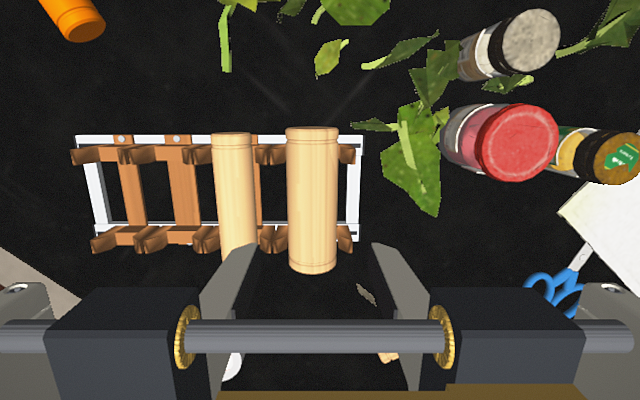

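>>> {"op": "jog_arm", "data": {"plan": [[5.5, -0.86, 1.96, 0.75, 0, 0, 0.09], [5.5, -0.86, 1.96, 0.75, 0, 0, 0.09], [5.5, -0.86, 1.96, 0.75, 0, 0, 0.09], [5.5, -0.86, 1.96, 0.75, 0, 0, 0.09], [5.5, -0.86, 1.96, 0.75, 0, 0, 0.09], [5.5, -0.86, 1.96, 0.75, 0, 0, 0.09], [5.5, -0.86, 1.96, 0.75, 0, 0, 0.09], [5.5, -0.86, 1.96, 0.75, 0, 0, 0.09], [5.5, -0.86, 1.96, 0.75, 0, 0, 0.09], [5.5, -0.86, 1.96, 0.75, 0, 0, 0.09], [5.5, -0.86, 1.96, 0.75, 0, 0, 0.09], [5.5, -0.86, 1.96, 0.75, 0, 0, 0.09]]}}

```text
clock: 17.35
tool_pos: [557.5, -177.3, 93.1]
ee_rot: [[0.937, -0.348, -0.002], [-0.348, -0.937, 0.001], [-0.002, -0.0, -1.0]]
wrist_force: [-0.1, 1.3, -0.4]
opening: 55.3
```

>>> {"op": "jog_arm", "data": {"plan": [[5.0, 0, 0, 0, 0, 0, 0], [5.0, 0, 0, 0, 0, 0, 0], [5.0, 0, 0, 0, 0, 0, 0]]}}

```text
clock: 17.6
tool_pos: [558.9, -176.2, 94.6]
ee_rot: [[0.94, -0.342, -0.001], [-0.342, -0.94, 0.0], [-0.001, -0.0, -1.0]]
wrist_force: [-0.1, -0.2, 0.8]
opening: 50.2
```

```bash
python3 go.py 561.4 -176.2 6 -20 5; python3 - <<'E'
from workcell import robot
import cv2,numpy as np
s=robot.snapshot("wrist"); np.savez("wrist9.npz",**s)
cv2.imwrite("pics/wrist9.png",s["frame"][:,:,::-1])
E
```

```text
yaw -20.03 N 5 row cm [ 0.047 -0.016  1.771] az -0.0001 D [  2.5  -0.  -88.6] q [-0.38  0.57  1.66  0.    0.92  1.54] F [-0.1 -0.2  0.8] open 50.2
```

View pics/wrist9.png

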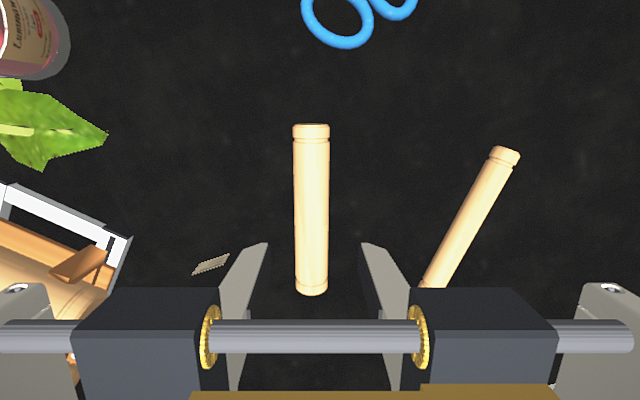

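>>> {"op": "jog_arm", "data": {"plan": [[5.0, 0.2, 0, 1.0, 0, 0, 0], [5.0, 0, 0, 2.0, 0, 0, 0], [5.0, 0, 0, 2.0, 0, 0, 0], [5.0, 0, 0, 2.0, 0, 0, 0], [5.0, 0, 0, 1.3, 0, 0, 0], [5.0, 0, 0, 0.7, 0, 0, 0], [2.0, 0, 0, 0, 0, 0, 0], [2.0, 0, 0, 0, 0, 0, 0], [2.0, 0, 0, 0, 0, 0, 0], [2.0, 0, 0, 0, 0, 0, 0], [2.0, 0, 0, 0, 0, 0, 0]]}}

```text
clock: 18.57
tool_pos: [561.3, -177.5, 6.0]
ee_rot: [[0.939, -0.344, 0.002], [-0.344, -0.939, -0.001], [0.002, 0.0, -1.0]]
wrist_force: [0.6, 0.3, 3.3]
opening: 27.5
```

>>> {"op": "jog_arm", "data": {"plan": [[2.0, 0, 0, -1.0, 0, 0, 0], [2.0, 0, 0, -2.0, 0, 0, 0], [2.0, 0, 0, -3.0, 0, 0, 0], [2.0, 0, 0, -4.0, 0, 0, 0], [2.0, 0, 0, -3.0, 0, 0, 0], [2.0, 0, 0, 0, 0, 0, 0], [2.0, 0, 0, 0, 0, 0, 0]]}}

```text
clock: 19.15
tool_pos: [561.4, -177.6, 137.3]
ee_rot: [[0.939, -0.344, 0.003], [-0.344, -0.939, -0.001], [0.004, 0.0, -1.0]]
wrist_force: [0.1, 0.4, -1.9]
opening: 27.1
```

```bash
python3 go.py 505 165.5 140 41.75 12; python3 - <<'E'
from workcell import robot
import cv2,numpy as np
s=robot.snapshot("wrist"); np.savez("wrist10.npz",**s)
cv2.imwrite("pics/wrist10.png",s["frame"][:,:,::-1])
E
```

```text
yaw -20.12 N 12 row cm [-0.058 -3.041 -0.023] az -0.09 D [-56.4 343.1   2.7] q [-0.39  0.51  1.63  0.    1.    1.54] F [ 0.1  0.4 -1.9] open 27.1
```

View pics/wrist10.png

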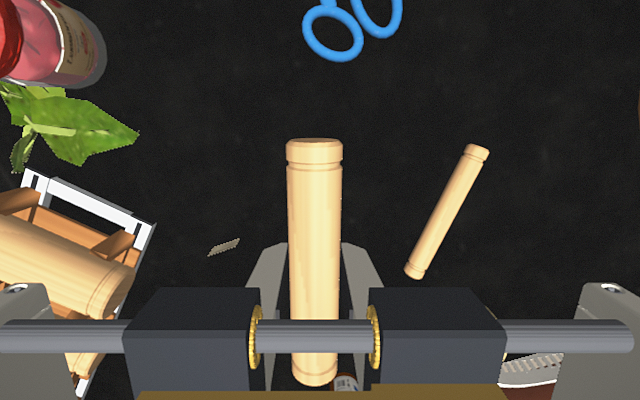

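>>> {"op": "jog_arm", "data": {"plan": [[2.0, -0.04, -3.04, 0, 0, 0, -0.09], [2.0, -0.04, -3.04, 0, 0, 0, -0.09], [2.0, -0.04, -3.04, 0, 0, 0, -0.09], [2.0, -0.04, -3.04, 0, 0, 0, -0.09], [2.0, -0.04, -3.04, 0, 0, 0, -0.09], [2.0, -0.04, -3.04, 0, 0, 0, -0.09], [2.0, -0.04, -3.04, 0, 0, 0, -0.09], [2.0, -0.04, -3.04, 0, 0, 0, -0.09], [2.0, -0.04, -3.04, 0, 0, 0, -0.09], [2.0, -0.04, -3.04, 0, 0, 0, -0.09], [2.0, -0.04, -3.04, 0, 0, 0, -0.09], [2.0, -0.04, -3.04, 0, 0, 0, -0.09]]}}

```text
clock: 20.2
tool_pos: [504.7, 167.0, 133.5]
ee_rot: [[0.743, 0.669, -0.003], [0.669, -0.743, -0.001], [-0.002, -0.001, -1.0]]
wrist_force: [0.4, 1.0, -0.7]
opening: 27.8
```

>>> {"op": "jog_arm", "data": {"plan": [[2.0, 0, 0, 0, 0, 0, 0], [2.0, 0, 0, 0, 0, 0, 0], [2.0, 0, 0, 0, 0, 0, 0]]}}

```text
clock: 20.45
tool_pos: [506.2, 165.5, 134.2]
ee_rot: [[0.747, 0.665, -0.001], [0.665, -0.747, -0.001], [-0.001, -0.001, -1.0]]
wrist_force: [0.7, 0.1, -0.2]
opening: 27.4
```

```bash
python3 go.py 506 166.5 52 41.75 5
```

```text
yaw 41.71 N 5 row cm [ 0.01  -0.016  1.644] az -0.0001 D [ -0.2   1.  -82.2] q [ 0.23  0.43  1.78 -0.    0.94  1.07] F [ 0.7  0.1 -0.2] open 27.4
```

>>> {"op": "jog_arm", "data": {"plan": [[2.0, 0, -0.05, 1.0, 0, 0, 0], [2.0, 0, 0, 2.0, 0, 0, 0], [2.0, 0, 0, 2.0, 0, 0, 0], [2.0, 0, 0, 2.0, 0, 0, 0], [2.0, 0, 0, 1.2, 0, 0, 0], [2.0, 0, 0, 0, 0, 0, 0], [2.0, 0, 0, 0, 0, 0, 0]]}}

```text
clock: 21.03
tool_pos: [506.0, 165.7, 52.5]
ee_rot: [[0.747, 0.665, -0.001], [0.665, -0.747, -0.0], [-0.001, -0.001, -1.0]]
wrist_force: [0.8, 0.2, -0.1]
opening: 27.5
```

```bash
python3 go.py 506 166.5 44 41.75 3; python3 - <<'E'
from workcell import robot
import cv2,numpy as np
s=robot.snapshot("wrist"); np.savez("wrist11.npz",**s)
cv2.imwrite("pics/wrist11.png",s["frame"][:,:,::-1])
E
```

```text
yaw 41.69 N 3 row cm [ 0.016 -0.02   0.285] az -0.0003 D [-0.   0.8 -8.5] q [ 0.23  0.55  1.82 -0.    0.77  1.07] F [ 0.8  0.2 -0.1] open 27.5
```

View pics/wrist11.png

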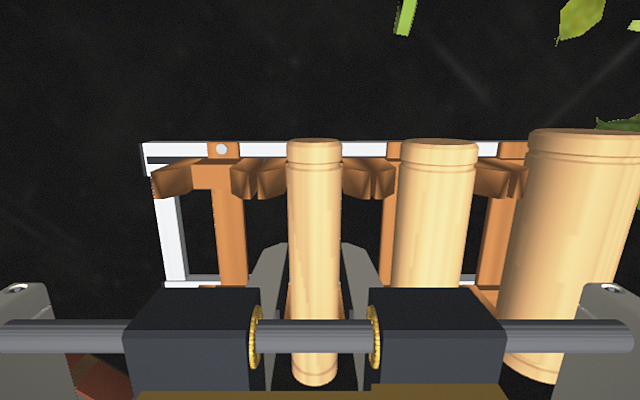

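Rod b (314, 150) hangs centred over its notch. Lower and release.

>>> {"op": "jog_arm", "data": {"plan": [[2.0, 0, 0, 0.4, 0, 0, 0], [2.0, 0, 0, 0.35, 0, 0, 0], [2.0, 0, 0, 0, 0, 0, 0], [2.0, 0, 0, 0, 0, 0, 0]]}}

```text
clock: 21.42
tool_pos: [506.1, 166.3, 45.7]
ee_rot: [[0.746, 0.666, 0.0], [0.666, -0.746, 0.0], [0.0, 0.0, -1.0]]
wrist_force: [0.2, 0.7, -1.0]
opening: 27.2
```

>>> {"op": "jog_arm", "data": {"plan": [[4.2, 0, 0, 0, 0, 0, 0], [4.2, 0, 0, 0, 0, 0, 0], [4.2, 0, 0, 0, 0, 0, 0], [4.2, 0, 0, 0, 0, 0, 0], [4.2, 0, 0, -2, 0, 0, 0], [4.2, 0, 0, -3, 0, 0, 0], [4.2, 0, 0, -4, 0, 0, 0], [4.2, 0, 0, -4, 0, 0, 0], [4.2, 0, 0, -2, 0, 0, 0], [4.2, 0, 0, 0, 0, 0, 0]]}}

```text
clock: 22.25
tool_pos: [508.1, 166.8, 200.4]
ee_rot: [[0.746, 0.666, 0.008], [0.666, -0.746, 0.002], [0.007, 0.004, -1.0]]
wrist_force: [0.2, -0.8, 0.4]
opening: 42.1
```

```bash
python3 go.py 501.3 -290.5 105 -41 15; python3 - <<'E'
from workcell import robot
import cv2,numpy as np
s=robot.snapshot("wrist"); np.savez("wrist12.npz",**s)
cv2.imwrite("pics/wrist12.png",s["frame"][:,:,::-1])
E
```

```text
yaw 41.76 N 15 row cm [-0.232  3.322  0.636] az 0.0963 D [  -6.8 -457.3  -95.4] q [0.23 0.34 1.72 0.   1.08 1.07] F [ 0.2 -0.8  0.4] open 42.1
```

View pics/wrist12.png

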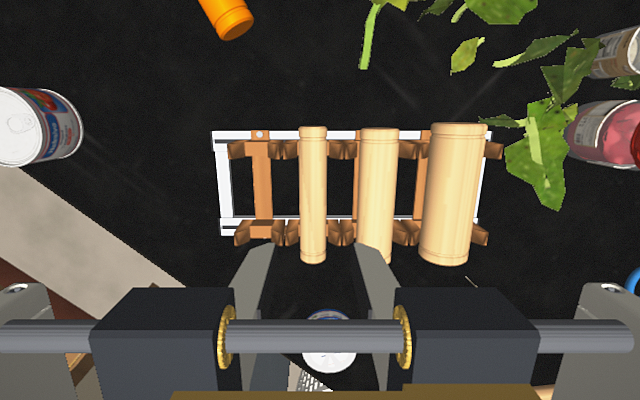

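>>> {"op": "jog_arm", "data": {"plan": [[4.2, -0.22, 3.33, 0.3, 0, 0, 0.0963], [4.2, -0.22, 3.33, 0.3, 0, 0, 0.0963], [4.2, -0.22, 3.33, 0.3, 0, 0, 0.0963], [4.2, -0.22, 3.33, 0.3, 0, 0, 0.0963], [4.2, -0.22, 3.33, 0.3, 0, 0, 0.0963], [4.2, -0.22, 3.33, 0.6, 0, 0, 0.0963], [4.2, -0.22, 3.33, 0.6, 0, 0, 0.0963], [4.2, -0.22, 3.33, 0.6, 0, 0, 0.0963], [4.2, -0.22, 3.33, 0.6, 0, 0, 0.0963], [4.2, -0.22, 3.33, 0.6, 0, 0, 0.0963], [4.2, -0.22, 3.33, 1.0, 0, 0, 0.0963], [4.2, -0.22, 3.33, 1.0, 0, 0, 0.0963]]}}

```text
clock: 23.3
tool_pos: [555.4, -210.4, 128.6]
ee_rot: [[0.908, -0.418, -0.001], [-0.418, -0.908, 0.001], [-0.002, -0.0, -1.0]]
wrist_force: [-0.1, -0.2, 0.2]
opening: 41.8
```

>>> {"op": "jog_arm", "data": {"plan": [[4.2, -0.22, 3.33, 1.0, 0, 0, 0.0963], [4.2, -0.22, 3.33, 1.0, 0, 0, 0.0963], [4.2, -0.22, 3.33, 1.0, 0, 0, 0.0963], [4.2, 0, 0, 0, 0, 0, 0], [4.2, 0, 0, 0, 0, 0, 0], [4.2, 0, 0, 0, 0, 0, 0]]}}

```text
clock: 23.8
tool_pos: [500.8, -291.5, 99.8]
ee_rot: [[0.755, -0.655, -0.001], [-0.655, -0.755, 0.001], [-0.001, -0.0, -1.0]]
wrist_force: [0.4, -0.8, 0.2]
opening: 41.8
```

```bash
python3 go.py 501.3 -290.5 4 -41 5; python3 - <<'E'
from workcell import robot
import cv2,numpy as np
s=robot.snapshot("wrist"); np.savez("wrist13.npz",**s)
cv2.imwrite("pics/wrist13.png",s["frame"][:,:,::-1])
E
python3 chk.py wrist13.npz 10 250 400 100 330
```

```text
yaw -40.95 N 5 row cm [-0.005 -0.023  1.915] az 0.0002 D [  0.5   1.  -95.8] q [-0.61  0.55  1.67  0.    0.92  1.68] F [ 0.4 -0.8  0.2] open 41.8
(348, 303, 14, 17) [ 398.5 -255.    17.1   12.4  -46.6]
```

View pics/wrist13.png

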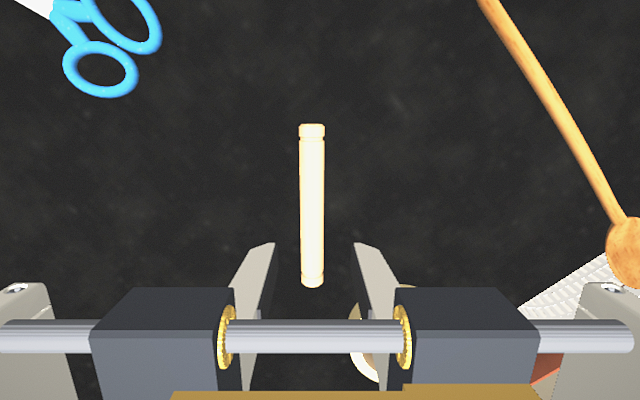

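>>> {"op": "jog_arm", "data": {"plan": [[4.2, 0, 0, 1.0, 0, 0, 0], [4.2, 0, 0, 2.0, 0, 0, 0], [4.2, 0, 0, 2.0, 0, 0, 0], [4.2, 0, 0, 2.0, 0, 0, 0], [4.2, 0, 0, 1.6, 0, 0, 0], [4.2, 0, 0, 1.0, 0, 0, 0], [4.2, 0, 0, 0, 0, 0, 0], [4.2, 0, 0, 0, 0, 0, 0]]}}

```text
clock: 24.52
tool_pos: [501.1, -291.6, 4.4]
ee_rot: [[0.755, -0.655, -0.0], [-0.655, -0.755, 0.0], [-0.0, 0.0, -1.0]]
wrist_force: [0.9, 0.1, 0.7]
opening: 42.2
```

>>> {"op": "jog_arm", "data": {"plan": [[1.2, 0, 0, 0, 0, 0, 0], [1.2, 0, 0, 0, 0, 0, 0], [1.2, 0, 0, 0, 0, 0, 0], [1.2, 0, 0, 0, 0, 0, 0], [1.2, 0, 0, 0, 0, 0, 0]]}}

```text
clock: 24.93
tool_pos: [501.2, -292.3, 5.2]
ee_rot: [[0.755, -0.656, 0.001], [-0.656, -0.755, -0.001], [0.001, -0.0, -1.0]]
wrist_force: [-0.7, 0.5, 3.6]
opening: 18.9
```

>>> {"op": "jog_arm", "data": {"plan": [[1.2, 0, 0, -1.0, 0, 0, 0], [1.2, 0, 0, -2.0, 0, 0, 0], [1.2, 0, 0, -3.0, 0, 0, 0], [1.2, 0, 0, -4.0, 0, 0, 0], [1.2, 0, 0, -4.0, 0, 0, 0], [1.2, 0, 0, 0, 0, 0, 0], [1.2, 0, 0, 0, 0, 0, 0]]}}

```text
clock: 25.52
tool_pos: [501.7, -292.7, 147.3]
ee_rot: [[0.755, -0.656, 0.004], [-0.656, -0.755, -0.003], [0.005, -0.0, -1.0]]
wrist_force: [-0.1, -0.4, -1.1]
opening: 19.2
```

```bash
python3 go.py 467.6 208 145 41.75 16; python3 - <<'E'
from workcell import robot
import cv2,numpy as np
s=robot.snapshot("wrist"); np.savez("wrist14.npz",**s)
cv2.imwrite("pics/wrist14.png",s["frame"][:,:,::-1])
E
```

```text
yaw -41.01 N 16 row cm [-0.365 -3.406  0.014] az -0.0903 D [-34.1 500.7  -2.3] q [-0.61  0.48  1.64 -0.    1.01  1.68] F [-0.1 -0.4 -1.1] open 19.2
```

View pics/wrist14.png

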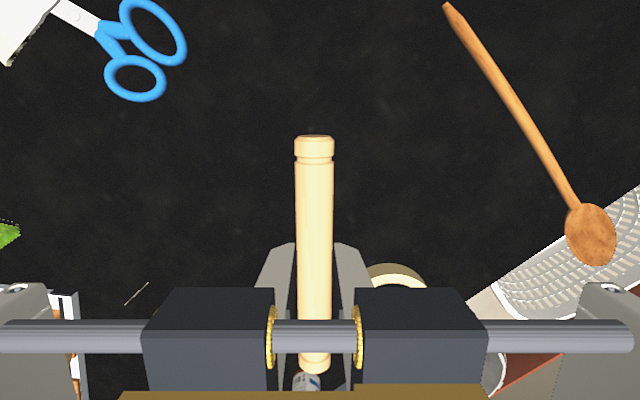

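>>> {"op": "jog_arm", "data": {"plan": [[1.2, -0.34, -3.4, 0, 0, 0, -0.0903], [1.2, -0.34, -3.4, 0, 0, 0, -0.0903], [1.2, -0.34, -3.4, 0, 0, 0, -0.0903], [1.2, -0.34, -3.4, 0, 0, 0, -0.0903], [1.2, -0.34, -3.4, 0, 0, 0, -0.0903], [1.2, -0.34, -3.4, 0, 0, 0, -0.0903], [1.2, -0.34, -3.4, 0, 0, 0, -0.0903], [1.2, -0.34, -3.4, 0, 0, 0, -0.0903], [1.2, -0.34, -3.4, 0, 0, 0, -0.0903], [1.2, -0.34, -3.4, 0, 0, 0, -0.0903], [1.2, -0.34, -3.4, 0, 0, 0, -0.0903], [1.2, -0.34, -3.4, 0, 0, 0, -0.0903]]}}

```text
clock: 26.57
tool_pos: [546.1, 97.1, 142.9]
ee_rot: [[0.931, 0.364, -0.003], [0.364, -0.931, -0.0], [-0.003, -0.001, -1.0]]
wrist_force: [1.4, 0.3, -0.7]
opening: 19.3
```

>>> {"op": "jog_arm", "data": {"plan": [[1.2, -0.34, -3.4, 0, 0, 0, -0.0903], [1.2, -0.34, -3.4, 0, 0, 0, -0.0903], [1.2, -0.34, -3.4, 0, 0, 0, -0.0903], [1.2, -0.34, -3.4, 0, 0, 0, -0.0903], [1.2, 0, 0, 0, 0, 0, 0], [1.2, 0, 0, 0, 0, 0, 0], [1.2, 0, 0, 0, 0, 0, 0]]}}

```text
clock: 27.15
tool_pos: [470.1, 207.2, 143.7]
ee_rot: [[0.746, 0.666, -0.001], [0.666, -0.746, -0.001], [-0.001, -0.0, -1.0]]
wrist_force: [0.9, -0.7, 0.4]
opening: 19.3
```

```bash
python3 go.py 468.6 209 55 41.75 5
```

```text
yaw 41.73 N 5 row cm [ 0.002 -0.048  1.775] az -0.0001 D [ -1.5   1.8 -88.7] q [ 0.32  0.38  1.82 -0.    0.95  1.17] F [ 0.9 -0.7  0.4] open 19.3
```

>>> {"op": "jog_arm", "data": {"plan": [[1.2, 0, -0.22, 1.0, 0, 0, 0], [1.2, 0, 0, 2.0, 0, 0, 0], [1.2, 0, 0, 2.0, 0, 0, 0], [1.2, 0, 0, 2.0, 0, 0, 0], [1.2, 0, 0, 1.7, 0, 0, 0], [1.2, 0, 0, 0, 0, 0, 0], [1.2, 0, 0, 0, 0, 0, 0]]}}

```text
clock: 27.73
tool_pos: [468.6, 208.3, 56.5]
ee_rot: [[0.747, 0.665, -0.002], [0.665, -0.747, -0.001], [-0.002, -0.001, -1.0]]
wrist_force: [0.1, 0.2, 1.0]
opening: 19.4
```

```bash
python3 go.py 468.6 209 47 41.75 3; python3 - <<'E'
from workcell import robot
import cv2,numpy as np
s=robot.snapshot("wrist"); np.savez("wrist15.npz",**s)
cv2.imwrite("pics/wrist15.png",s["frame"][:,:,::-1])
E
```

```text
yaw 41.68 N 3 row cm [ 0.016 -0.016  0.318] az -0.0004 D [ 0.   0.7 -9.5] q [ 0.33  0.52  1.87 -0.    0.75  1.17] F [0.1 0.2 1. ] open 19.4
```

View pics/wrist15.png

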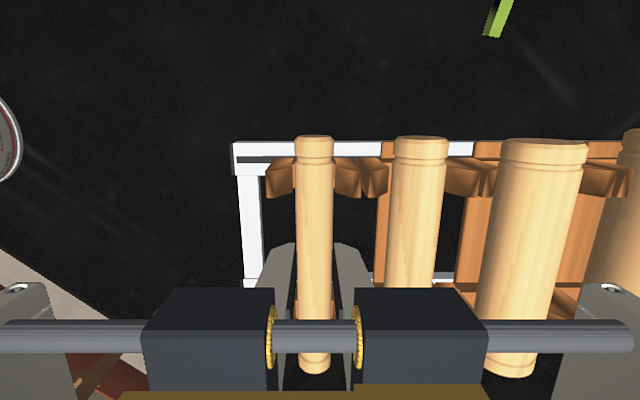

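>>> {"op": "jog_arm", "data": {"plan": [[1.2, 0, 0, 0.4, 0, 0, 0], [1.2, 0, 0, 0.45, 0, 0, 0], [1.2, 0, 0, 0, 0, 0, 0], [1.2, 0, 0, 0, 0, 0, 0]]}}

```text
clock: 28.12
tool_pos: [468.8, 209.2, 49.2]
ee_rot: [[0.746, 0.666, 0.0], [0.666, -0.746, 0.0], [0.0, 0.0, -1.0]]
wrist_force: [-0.3, -0.8, 0.6]
opening: 19.3
```

>>> {"op": "jog_arm", "data": {"plan": [[3.4, 0, 0, 0, 0, 0, 0], [3.4, 0, 0, 0, 0, 0, 0], [3.4, 0, 0, 0, 0, 0, 0], [3.4, 0, 0, 0, 0, 0, 0], [3.4, 0, 0, -1, 0, 0, 0], [3.4, 0, 0, -2, 0, 0, 0], [3.4, 0, 0, -3, 0, 0, 0], [3.4, 0, 0, -4, 0, 0, 0], [3.4, 0, 0, -4, 0, 0, 0], [3.4, 0, 0, -3, 0, 0, 0], [3.4, 0, 0, 0, 0, 0, 0]]}}

```text
clock: 29.03
tool_pos: [471.1, 210.0, 225.9]
ee_rot: [[0.746, 0.666, 0.01], [0.666, -0.746, 0.003], [0.009, 0.004, -1.0]]
wrist_force: [0.4, -0.8, -0.6]
opening: 33.9
```

```bash
python3 go.py 457.9 66.4 250.5 41.75
```

```text
yaw 41.78 N 5 row cm [-2.11   1.967 -0.492] az 0.0001 D [ -13.2 -143.6   24.6] q [0.33 0.28 1.74 0.   1.12 1.17] F [ 0.4 -0.8 -0.6] open 33.9
```

>>> {"op": "jog_arm", "data": {"plan": [[3.4, -2.1, 2, -0.5, 0, 0, 0], [3.4, -2.1, 2, -0.5, 0, 0, 0], [3.4, -2.1, 2, -0.5, 0, 0, 0], [3.4, -2.1, 2, -0.5, 0, 0, 0], [3.4, -2.1, 2, -0.5, 0, 0, 0], [3.4, 0, 0, 0, 0, 0, 0], [3.4, 0, 0, 0, 0, 0, 0], [3.4, 0, 0, 0, 0, 0, 0]]}}

```text
clock: 29.7
tool_pos: [457.0, 65.0, 244.1]
ee_rot: [[0.746, 0.666, 0.0], [0.666, -0.746, 0.0], [0.0, -0.0, -1.0]]
wrist_force: [-0.4, -0.0, -0.6]
opening: 33.8
```

```bash
python3 - <<'E'
from workcell import robot
import cv2,numpy as np
for n in ("wrist","side","top"):
    s=robot.snapshot(n); np.savez(n+"16.npz",**s)
    f=s["frame"][:,:,::-1]
    c={"wrist":f[10:170,170:470],"side":f[140:260,230:410],"top":f[150:270,220:360]}[n]
    k={"wrist":2.6,"side":4,"top":5}[n]
    cv2.imwrite(f"pics/{n}16.png",cv2.resize(c,None,fx=k,fy=k,interpolation=cv2.INTER_CUBIC))
E
```

```text
(no output)
```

View pics/wrist16.png

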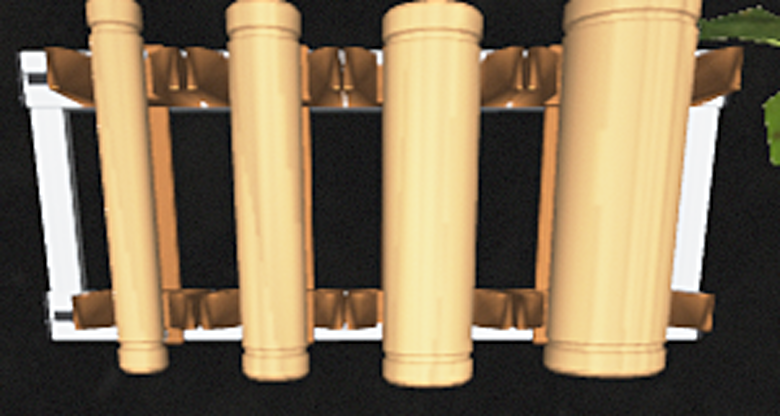

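View pics/side16.png

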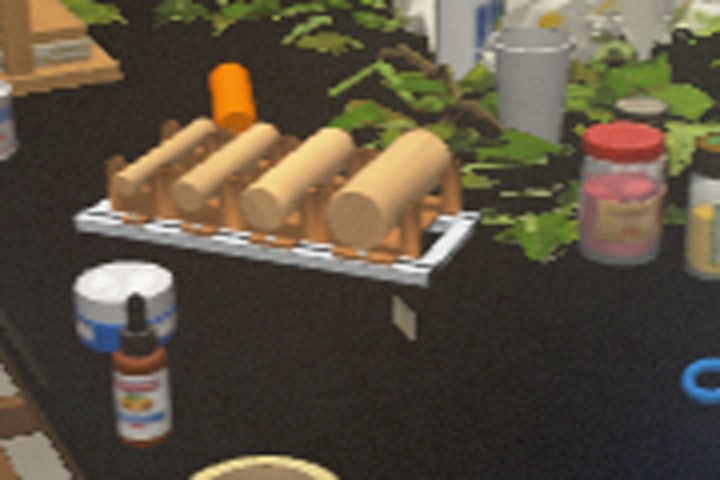

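View pics/top16.png

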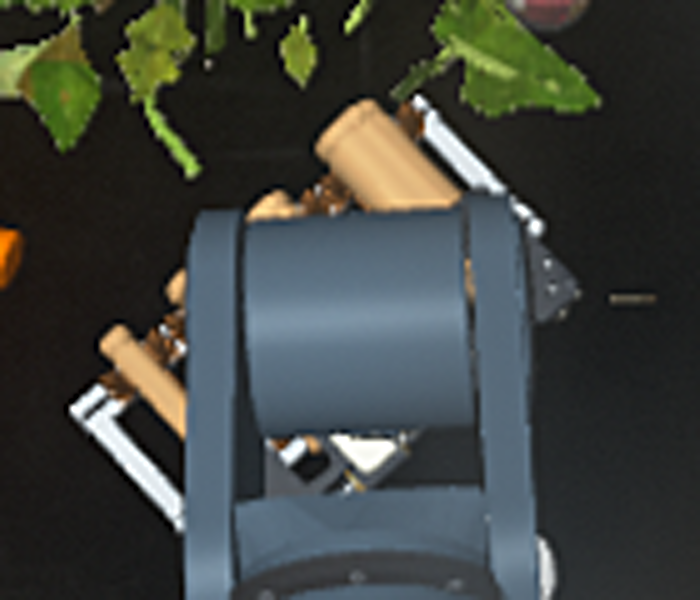

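```bash
python3 - <<'E'
from h import *
s=load("wrist16.npz")
C=dict(a=(467.6,208),b=(505,165.5),c=(547.7,117.5),d=(598.5,61))
hsv=cv2.cvtColor(s["frame"],cv2.COLOR_RGB2HSV)
v=np.array([.746,.666]);n=np.array([-.666,.746])
# near-end (bottom) centre px: crop -> full ; bottom silhouette = bottom (z=52-r) or top edge
r=dict(a=10,b=14,c=19,d=25)
far={'a':(112,-2),'b':(262,-2),'c':(432,0),'d':(632,-12)}
E={'a':(145,373),'b':(276,380),'c':(428,385),'d':(605,376)}
for k in E:
    px=np.array(E[k])/2.6+[170,10]-.3
    P=toz(s,[px],52+r[k])[0,:2]   # far side of camera: top edge of end
    d=P-np.array(C[k]); print(k,"near end along",(d@v).round(1),"(-70 ideal) lateral",(d@n).round(1))
g=s["frame"]
for row in (50,60,70,80,90):
    l=cv2.inRange(hsv[row:row+1],(8,40,195),(24,140,255))[0]
    e=np.flatnonzero(np.diff((l>0).astype(int))); e=e[(e>175)&(e<460)]
    print(row,e)
E
```

```text
a near end along -69.7 (-70 ideal) lateral -2.7
b near end along -71.7 (-70 ideal) lateral -1.3
c near end along -72.9 (-70 ideal) lateral 0.2
d near end along -68.7 (-70 ideal) lateral 5.6
50 [200 202 206 223 246 247 259 283 300 301 318 353 363 364 366 367 389 434
 438 439]
60 [207 224 259 284 318 352 388 433]
70 [208 225 259 284 318 328 329 334 335 352 387 432]
80 [209 226 260 284 318 328 330 333 336 352 387 431]
90 [209 226 260 284 318 328 330 333 335 351 386 430]
```

```bash
python3 - <<'E'
from h import *
s=load("wrist16.npz")
C=dict(a=(467.6,208),b=(505,165.5),c=(547.7,117.5),d=(598.5,61))
n=np.array([-.666,.746])
for k,(e0,e1,f0,f1) in dict(a=(207,224,209,226),b=(259,284,260,284),c=(318,352,318,351),d=(388,433,386,430)).items():
    P=toz(s,[[(e0+e1)/2+.5,60],[(f0+f1)/2+.5,90]],52)[:,:2]; d=P[0]-P[1]
    print(k,((P-C[k])@n).round(1),"yaw",np.degrees(np.arctan2(d[1],d[0])).round(1))
print(robot.observe()["clock"] if 0 else "")
E
```

```text
a [1.9 2.4] yaw 40.6
b [0.8 1.4] yaw 40.5
c [-0.4 -0.5] yaw 41.8
d [-2.3 -2.2] yaw 41.7
```

```bash
python3 - <<'E'
from h import *
s=load("side16.npz")
f=s["frame"][:,:,::-1]
cv2.imwrite("pics/side16b.png",cv2.resize(f[160:210,250:350],None,fx=8,fy=8,interpolation=cv2.INTER_CUBIC))
C=dict(a=(467.6,208),b=(505,165.5),c=(547.7,117.5),d=(598.5,61))
r=dict(a=10,b=14,c=19,d=25)
v=np.array([.746,.666]);n=np.array([-.666,.746])
for k in C:
    e=np.array(C[k])-70*v
    for dz in (0,6): print(k,dz,"centre px", ((proj(s,[[*e,52+dz]])[0]-[250,160])*8+3.5).round(0), "bottom",((proj(s,[[*e,52+dz-r[k]]])[0]-[250,160])*8+3.5).round(0),"top",((proj(s,[[*e,52+dz+r[k]]])[0]-[250,160])*8+3.5).round(0))
E
```

```text
a 0 centre px [ 86. 213.] bottom [ 87. 236.] top [ 84. 189.]
a 6 centre px [ 84. 199.] bottom [ 86. 222.] top [ 83. 175.]
b 0 centre px [213. 233.] bottom [215. 266.] top [211. 199.]
b 6 centre px [212. 218.] bottom [214. 252.] top [210. 184.]
c 0 centre px [363. 256.] bottom [365. 301.] top [362. 209.]
c 6 centre px [363. 241.] bottom [365. 287.] top [361. 194.]
d 0 centre px [548. 283.] bottom [549. 345.] top [547. 221.]
d 6 centre px [548. 268.] bottom [549. 330.] top [547. 206.]
```

View pics/side16b.png

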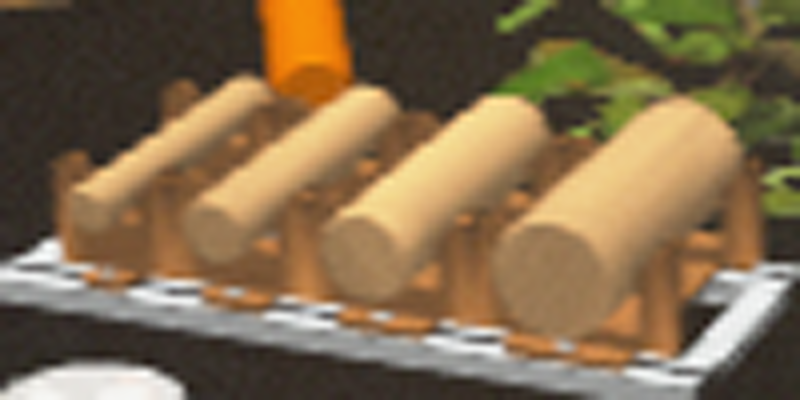

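```bash
python3 - <<'E'
from workcell import robot
o=robot.observe(); print(o["clock"],o["qvel"].round(3))
print(robot.hand_in())
E
```

```text
29.85 [-0.002 -0.    -0.     0.    -0.    -0.004]
the job is handed in; nothing more can be done
None
```

I placed all four rods in their own saddles, thin to thick, and handed in at about 30 s with the gripper clear of everything. I placed them in the order c, d, b, a. No move touched the jar, the pot or the orange look-alike.

- **Seated height:** in the last side view, all four rod end centres lie within about 2 mm of their seated positions.
- **Alignment:** in the last wrist view, each rod is within about 3 mm of its saddle's middle along and across, and within about 1.3° (0.02 rad) of the saddle's direction.
- **Disagreement:** the wrist view put rods a and d about 2 mm outward. That could mean they rest against a notch wall, or it could be the camera's 2 mm calibration error. It is well inside the 15 mm allowed.
- **Not checked:** the arm blocked part of the last top view, so that view did not help. I did not measure the jar and pot again; they look in place in the last side view.

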